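Put a sample jar back into the tilt-front sample cabinet

TASK

Put the sample jar that stands beside the blue-footed measuring cylinder back into the low white sample cabinet, in the free place between the jar and the tin already kept there: the opening between front panel and roof is too narrow for an upright jar, so tip it to get it in, then right it, stand it on the cabinet floor and let go. Then swing the clear flap fully shut. Set the jar down without dropping or banging it, and do not disturb the stored jar and tin or the brown bottle and measuring cylinder beside it.

Things in the scene. Friction and masses are not known exactly. Their poses are not given: they have to be found in the camera images.
- jar: Sample jar to put away, on the open bench beside bottle and cylinder: clear glass with sand, white screw lid; a plain upright cylinder 66 mm in diameter, 84 mm high (glass to 70 mm, above it the lid, 64 mm in diameter), about 0.26 kg. Origin at the centre of its underside, z up its axis. Can be gripped across the glass (66 mm) 15 to 70 mm above its underside.
- cabinet: White sheet-steel sample cabinet, fixed. Origin under it at bench level, x to its back, y to its left, z up; front faces -x. Floor (grey mat) at z = 8 mm; back wall's inner face at x = +66 mm; inside 336 mm wide (y = +-168 mm) between 6 mm cheeks whose front edges slant from the panel's top to the roof's edge. Stand the jar at about x = +4 mm, in the middle of the gap between stored jar and tin.
- panel_top (a point): Middle of the top edge of the front panel, at its inner face (cabinet frame x = -42, z = 80 mm). The panel is 4 mm thick and reaches from the floor up to here, as wide as the cabinet; the edge is rounded. Axes as the cabinet.
- roof_edge (a point): Middle of the roof's front edge, underside (cabinet frame x = +20, z = 160 mm); the roof is 6 mm thick and runs back to the back wall. From panel_top it is 62 mm further back and 80 mm higher, so an upright jar passes neither downwards nor inwards; tipped about 20 degrees, top towards the robot, it passes underside first with 6 mm to spare on either side.
- flap (a joint): Angle of the clear flap (348 mm wide, 4 mm thick, black grip strip along its free edge, with a ledge 13 mm proud of the outer face in the middle 110 mm). 0 = shut, lying on the slanting front, 0.65 rad from hanging straight down; grows as it swings up and back; 2.49 = straight up; stop at 2.75. A friction hinge holds it where it is left; up to 3 N at 75 mm from the hinge moves it. Starts open.
- cabinet_hinge (a point): Middle of the flap's hinge axis, along the cabinet's y, at the roof's front edge (cabinet frame x = +18, z = +168 mm). Axes as the cabinet.
- flap_edge (a point): Middle of the flap's free edge, 114 mm from the hinge axis.
- stored_jar: A second jar of the same kind and size, already in the cabinet, to be left where it is; origin at the centre of its underside.
- stored_tin: Round sample tin, 57 mm in diameter, 35 mm high, filled black, already in the cabinet, to be left where it is; origin at the centre of its underside. Jar and tin stand one at the left and one at the right end of the cabinet, either way round.
- bottle: Brown reagent bottle with black cap, 68 mm in diameter, 154 mm high, standing on the bench near the jar; a bystander. Origin at the centre of its underside.
- cylinder: Glass measuring cylinder, 30 mm tube, 236 mm high, on a blue hexagonal foot 59 x 68 mm, standing on the bench near the jar; a bystander. Origin at the centre of its underside.

How it is judged:
By the outcome, as a careful person would: the job done as asked, in the order asked, and still so for the second after the job is handed in, with the robot touching nothing.
It also fails if it takes over 58 s, if anything falls off the work surface, if the arm or the gripper's body presses on something with over 40 N, if the wrist force passes 120 N, or if a joint passes its speed limit or range.

ROBOT

A 6-joint arm with a two-finger parallel gripper is mounted at the origin on a cart in front of the work surface, level with it; the furniture and walls round the work are solid. World frame = base frame: x ahead of the robot, y to its left, z up, the work surface at z = 0. Lengths are in m, angles in rad, forces in N, time in s.
With the tool pointing down it reaches from about 0.35 to 0.85 m from the base axis. Payload 8.1 kg.
Tool frame: the origin (TCP) lies between the finger pads; the fingertips stand 11 mm ahead of it and the grasp point (between the pads) lies 8 mm behind it (robot.tips_ahead is the distance from the TCP to the fingertips, in m); z points along the fingers, y is the line along which they close (so a half turn about z gives the same grasp; the last joint's range is limited). The gripper opens to 93 mm and grips with 3 to 60 N. Pads are 15 mm wide; open, the fingers measure 128 mm over their backs; the gripper's body (75 mm by 188 mm) begins 65 mm behind the grasp point.
Start: joints at [-0.085, 0.13, 1.488, -0, 1.523, -0.085], TCP at [0.6, 0, 0.23] pointing down, gripper open.
Joint ranges: [-2.96, 2.96], [-0.89, 2.26], [0.02, 2.5], [-1.34, 4.48], [0, 2.73], [-2.66, 2.66]. Speed limits (rad/s): [2.39, 2.39, 2.79, 3.14, 3.14, 3.14].

INTERFACE

Orientations are given as a rotation vector (axis times angle).
In Python, from plant import robot gives the robot as it stands. The module is installed in compiled form; this text tells all that it offers.
- The arm moves only by the tool move_arm, never from a script. Its argument "deltas" is one flat list of numbers, 7 for each row, row after row: the shift along the tool's x, y, z in m, then the turn, a rotation vector about the tool's x, y, z in rad, then the opening, from 0 (shut) to 1 (fully open). A call has 1 to 12 rows; each row is the pose to reach, as a shift and turn from the pose commanded when the call began, along the tool's axes at that moment; what a row does not reach only later rows make up. A row lasts 1/8 s, in which the tool goes at most 62.5 mm and 10.7 degrees, less where a joint would pass 70% of its speed; a pose out of reach is approached as far as the arm can. A call with a gripper value outside its range is refused whole. The fingers move at their own pace and stop on an object; "squeeze" is the grip in N (left out, the last holds). Time passes only in rows, so rows that repeat a pose let the fingers close. It gives the time, the measured TCP pose, the force, the opening and the grip force at its end, in the units of the state.
- robot.read_state(): the state, without advancing time (a new reading comes with each control period).
- robot.read_camera(name): name is "scene" or "side" or "wrist"; returns (picture, depth): 400x640x3 uint8, red, green, blue; 400x640 float32, m along the optical axis (not along the pixel's ray), 0 where there is no reading.
- robot.camera_model(name): a dict with "K" (3x3 intrinsics, pixels), "R" (3x3) and "t" (3): a world point X has camera coordinates R X + t; the wrist camera has in their place "tool_from_camera" (4x4, takes a point from camera to tool coordinates, whose origin is the TCP and whose axes are the flange's). Camera axes: x right, y down, z forward; pixel columns grow to the right and rows downward; lengths in m; the calibration is good to about 2 mm. A picture is of the moment at which its call begins: read the wrist's pose just before it. camera_model takes no time and is no camera call.
- robot.close_job(): hands the job in; it is judged then, once.
Trained networks look in the newest picture that a camera, given by its name, has taken for a name from the list of things; names that differ only in an ending like _2 or _b are one class to them, and where a whole thing is asked for, a point or a joint stands for the part that bears it (a point fixed in the world has none). Each returns a list of dicts, best first, with "confidence" (0 to 1); they miss things now and then, are a little off and sometimes report something else, mostly with a low value. They report only what shows in the picture. A call takes as long as a camera call.
- robot.recognise(camera, label): "uv" ([column, row] in pixels, amid what is visible of it).
The state is a dict: "t": time; "q": joint angles; "dq": joint speeds; "joint_torque": joint torques, N m; "tool_pos": TCP position; "orientation": TCP orientation; "force": force on the tool from outside, world axes, zero at the start; "wrist_torque": the same for the moment, N m; "opening": finger opening in m; "gripper_force": force on a finger pad.
Only numpy, scipy, OpenCV 4.12 (cv2) and the standard library are available. Lean on these libraries where they do the work, as an engineer would, in place of code of your own. Each camera call takes 0.05 s, during which the arm holds its last target. There are 200 camera calls.

## Working session

There is one attempt and no reset: what is moved stays moved. The work goes in short steps, Python scripts to look and compute and a tool call to move; the robot and the scene stay as the last step left them, time stands still between calls to the robot, and variables do not carry over. Pictures are saved under pics/ and viewed, at most 10 in all, crops included, and the job is handed in when it is done.

Besides the shell and the picture viewer there is one more tool, called after "Emit:" as name(argument=value, ...) on one line, values as JSON. move_arm: Moves the arm, as the interface text tells. Its arguments: {"type":"object","properties":{"deltas":{"type":"array","items":{"type":"number"}},"squeeze":{"type":"number"}},"required":["deltas"]}

```bash
mkdir -p pics; cat > h.py <<'E'
import numpy as np, cv2
from plant import robot
from scipy.spatial.transform import Rotation as Rn
def cam(name):
    s=robot.read_state(); m=robot.camera_model(name); im,d=robot.read_camera(name)
    if 'R' in m: Rw=m['R'].T; tw=-Rw@m['t']
    else:
        T=np.array(m['tool_from_camera']); Rt=Rn.from_rotvec(s['orientation']).as_matrix()
        Rw=Rt@T[:3,:3]; tw=Rt@T[:3,3]+s['tool_pos']
    return im,d,np.array(m['K']),Rw,tw
def cloud(d,K,Rw,tw):
    v,u=np.mgrid[:d.shape[0],:d.shape[1]]
    P=np.stack([(u-K[0,2])/K[0,0]*d,(v-K[1,2])/K[1,1]*d,d],-1)@Rw.T+tw
    P[d==0]=np.nan
    return P
E
python3 - <<'E'
from h import *
s=robot.read_state();print(s['tool_pos'],s['orientation'],s['force'],robot.tips_ahead)
for c in ['scene','side']:
    im,d,K,Rw,tw=cam(c); P=cloud(d,K,Rw,tw); cv2.imwrite(f'pics/{c}0.png',im[:,:,::-1]); np.savez(f'{c}0.npz',im=im,d=d,P=P,K=K,Rw=Rw,tw=tw)
    print(c,'cam at',tw.round(3),'fwd',Rw[:,2].round(2))
    for l in ['jar','cabinet','flap','stored_tin','bottle','cylinder','flap_edge']:
        for r in robot.recognise(c,l)[:3]:
            u,v=np.round(r['uv']).astype(int); print(l,u,v,round(r['confidence'],2),np.nanmedian(P[max(v-2,0):v+3,max(u-2,0):u+3].reshape(-1,3),axis=0).round(3))
E
```

```text
[5.99452465e-01 9.22028072e-05 2.28582900e-01] [-2.22036283e+00 -2.22050880e+00  1.84599159e-03] [-0.24028712 -0.25060175 -0.38847458] 0.011
scene cam at [ 0.175 -0.486  0.951] fwd [ 0.38  0.32 -0.87]
jar 383 260 0.87 [ 0.543 -0.393  0.083]
jar 430 278 0.18 [ 0.562 -0.504  0.12 ]
cabinet 304 164 0.75 [ 0.672 -0.018  0.008]
cabinet 316 192 0.35 [ 0.581 -0.144  0.091]
flap 307 142 0.72 [ 0.597 -0.101  0.251]
stored_tin 269 148 0.71 [0.631 0.089 0.037]
bottle 427 278 0.91 [ 0.559 -0.499  0.117]
cylinder 414 223 0.9 [ 0.664 -0.397  0.108]
flap_edge 304 143 0.8 [ 0.603 -0.085  0.229]
side cam at [0.599 0.607 0.99 ] fwd [-0.05 -0.69 -0.72]
cabinet 282 285 0.71 [ 0.644 -0.005  0.007]
flap 283 251 0.7 [0.627 0.073 0.279]
stored_tin 285 309 0.54 [0.635 0.091 0.04 ]
cylinder 269 180 0.54 [ 0.676 -0.38   0.077]
flap_edge 281 252 0.63 [0.632 0.077 0.279]
```

View pics/scene0.png

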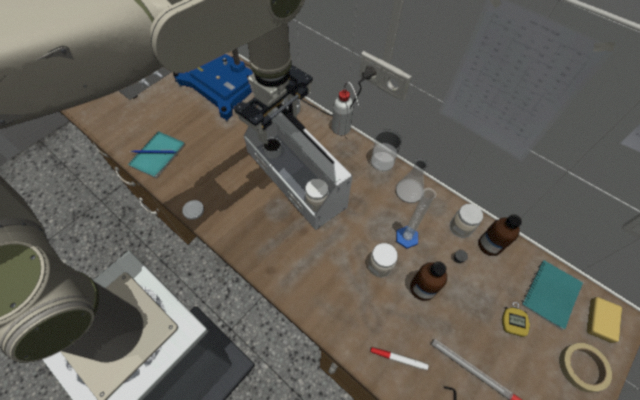

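View pics/side0.png

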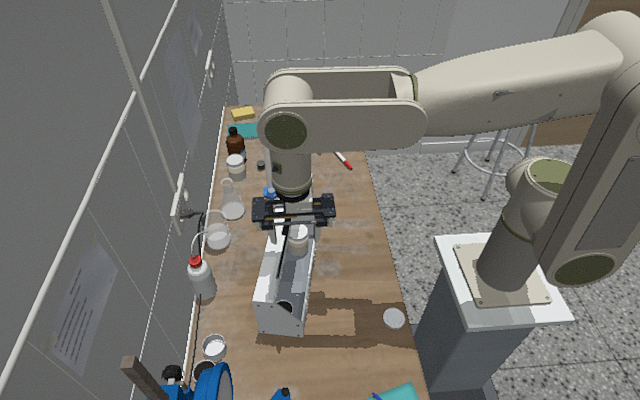

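The scene picture shows the cabinet around (300,165), the target jar at (383,258), the bottle at (428,280), the cylinder foot at (407,237), the stored jar at (316,190) and the tin at (272,148). The flap stands open, and a decoy jar and bottle are at (468,218) and (500,235). Next I'll fit the geometry from depth.

```bash
python3 - <<'E'
from h import *
A=[np.load(f'{c}0.npz') for c in ['scene','side']]
def circ(p):
    from scipy.optimize import least_squares
    f=lambda q:np.hypot(*(p-q[:2]).T)-q[2]
    r=least_squares(f,[*p.mean(0),.03],loss='soft_l1',f_scale=.002).x; return r.round(4)
for c,a in zip(['scene','side'],A):
    P=a['P'].reshape(-1,3); P=P[~np.isnan(P[:,0])]
    def sel(x0,x1,y0,y1,z0,z1): return P[(P[:,0]>x0)&(P[:,0]<x1)&(P[:,1]>y0)&(P[:,1]<y1)&(P[:,2]>z0)&(P[:,2]<z1)]
    for n,b in dict(bench=(.45,.55,-.3,-.2,-.05,.05),jarlid=(.49,.60,-.45,-.34,.077,.092),jarbody=(.49,.6,-.45,-.34,.02,.06),bottle=(.5,.62,-.56,-.45,.03,.09),bcap=(.5,.62,-.56,-.45,.14,.17),cylfoot=(.58,.7,-.46,-.32,.008,.03),
        lid2=(.57,.70,-.2,-.06,.086,.1),tin=(.58,.68,.04,.14,.036,.06)).items():
        q=sel(*b)
        if len(q)<8: print(c,n,len(q));continue
        m=cv2.minEnclosingCircle(q[:,:2].astype(np.float32))
        print(c,n,len(q),'med',np.median(q,0).round(4),'zmax',q[:,2].max().round(3),'fit',circ(q[:,:2]),'enc',np.round(m[0],3),round(m[1],4))
    # cabinet slices: per y bin, list of surfaces
    for y in np.arange(-.20,.21,.05):
        q=sel(.5,.8,y-.006,y+.006,.0,.33)
        q=q[np.argsort(q[:,0])]
        xs=np.round(q[:,0]/.01).astype(int)
        print(c,'y%.2f'%y,' '.join(f'{x}:{q[xs==x,2].min()*1e3:.0f}-{q[xs==x,2].max()*1e3:.0f}' for x in np.unique(xs)))
E
```

```text
scene bench 1246 med [ 0.4986 -0.2513 -0.0011] zmax 0.005 fit [ 0.4996 -0.2504  0.0398] enc [ 0.5  -0.25] 0.0685
scene jarlid 461 med [ 0.5576 -0.3877  0.0823] zmax 0.087 fit [ 0.5582 -0.3874  0.022 ] enc [ 0.559 -0.388] 0.0314
scene jarbody 157 med [ 0.5303 -0.3944  0.0414] zmax 0.06 fit [ 0.5586 -0.3868  0.0325] enc [ 0.551 -0.389] 0.0318
scene bottle 274 med [ 0.5517 -0.504   0.0622] zmax 0.09 fit [ 0.5815 -0.5058  0.0337] enc [ 0.572 -0.505] 0.0326
scene bcap 180 med [ 0.5785 -0.5055  0.1525] zmax 0.157 fit [ 0.5797 -0.5057  0.0119] enc [ 0.582 -0.505] 0.0163
scene cylfoot 229 med [ 0.6656 -0.3957  0.0106] zmax 0.03 fit [ 0.6783 -0.3937  0.0233] enc [ 0.674 -0.395] 0.032
scene lid2 324 med [ 0.5927 -0.1385  0.0907] zmax 0.1 fit [ 0.5938 -0.1379  0.0212] enc [ 0.588 -0.152] 0.0481
scene tin 238 med [0.6401 0.0947 0.039 ] zmax 0.06 fit [0.629  0.121  0.0431] enc [0.63  0.107] 0.0554
scene y-0.20 51:0-3 52:0-4 54:0-3 55:0-2 56:1-132 57:1-278 58:0-281 59:0-214 60:0-168 61:0-169 62:0-167 63:62-170 64:162-167 65:0-0 67:0-1 68:0-1 69:0-3 70:3-3 71:0-2 72:0-1 73:1-4 74:1-4 75:0-2 76:0-4 
[... 3140 characters left out ...]
0-3 52:0-5 53:1-2 54:0-2 55:0-2 56:0-3 57:0-2 58:0-83 59:78-81 60:5-10 61:6-11 62:30-45 63:35-283 64:199-283 65:173-185 66:166-171 67:165-170 68:163-169 69:164-167 70:164-168 72:0-3 73:0-2 74:0-3 75:0-2 76:1-2 77:1-6 78:1-2 79:1-3 80:1-2
side y0.15 50:0-1 51:0-2 52:0-3 53:0-3 54:0-4 55:0-6 56:0-1 57:0-3 58:0-2 59:0-81 60:2-98 61:2-110 62:0-120 63:0-133 64:1-282 65:1-258 66:0-35 67:0-2 68:0-3 69:0-2 70:0-2 71:0-1 72:0-3 73:0-3 74:0-3 75:0-2 77:0-3 78:1-1 79:1-1 80:1-33
side y0.20 50:0-5 51:0-3 52:0-2 53:0-3 54:1-3 55:0-4 56:1-2 57:0-3 58:0-2 59:0-3 60:0-1 61:0-2 62:0-1 63:0-3 64:0-3 65:0-3 66:0-4 67:0-4 68:0-3 69:0-2 70:0-3 71:1-4 72:1-2 73:0-2 74:0-3 75:2-2 76:1-4 77:0-3 78:0-2 79:1-2 80:0-2
```

```bash
python3 - <<'E'
from h import *
from scipy.optimize import least_squares
print(np.round(robot.camera_model('wrist')['tool_from_camera'],3).tolist())
P=np.concatenate([np.load(f'{c}0.npz')['P'].reshape(-1,3) for c in ['scene','side']]); P=P[~np.isnan(P[:,0])]
P=P[(P[:,0]>.5)&(P[:,0]<.76)&(abs(P[:,1])<.26)]
def loc(q,P):
    c,s=np.cos(q[2]),np.sin(q[2]); d=P[:,:2]-q[:2]
    return np.c_[d@[c,s],d@[-s,c],P[:,2]]
q=np.array([.628,-.02,-.19])
for it in range(6):
    L=loc(q,P); g=8e-3 if it>2 else 15e-3
    front=(abs(L[:,0]+.046)<g)&(L[:,2]>.015)&(L[:,2]<.07)&(abs(L[:,1])<.165)
    top=(abs(L[:,0]+.044)<g)&(abs(L[:,2]-.08)<.003)&(abs(L[:,1])<.165)
    rgt=(abs(L[:,1]+.174)<g)&(L[:,2]>.015)&(L[:,2]<.16)&(L[:,0]<.06)&(L[:,0]>-.04)
    lft=(abs(L[:,1]-.174)<g)&(L[:,2]>.015)&(L[:,2]<.16)&(L[:,0]<.06)&(L[:,0]>-.04)
    bk=(abs(L[:,0]-.066)<g)&(L[:,2]>.02)&(L[:,2]<.15)&(abs(L[:,1])<.16)
    def f(q):
        L=loc(q,P); return np.r_[L[front,0]+.046,L[top,0]+.044,L[rgt,1]+.174,L[lft,1]-.174,L[bk,0]-.066]
    q=least_squares(f,q,loss='soft_l1',f_scale=.002).x
L=loc(q,P); print('cab',q.round(4),[m.sum() for m in (front,top,rgt,lft,bk)],[np.round(np.median(x),4) for x in (L[front,0]+.046,L[top,0]+.044,L[rgt,1]+.174,L[lft,1]-.174,L[bk,0]-.066)])
fl=(L[:,2]>.19)&(L[:,2]<.29)&(abs(L[:,0])<.06)&(abs(L[:,1])<.175)
F=L[fl]; 
for z in np.arange(.2,.29,.01):
    m=abs(F[:,2]-z)<.005; print(round(z,3),m.sum(),np.percentile(F[m,0],[5,50,95]).round(3)) if m.sum()>3 else 0
for n,m in dict(jar=(abs(L[:,2]-.092)<.004)&(L[:,1]<-.08)&(L[:,1]>-.165)&(abs(L[:,0])<.05),tin=(abs(L[:,2]-.043)<.006)&(L[:,1]>.06)&(L[:,1]<.16)&(abs(L[:,0])<.05)).items():
    c=L[m]; print(n,m.sum(),np.percentile(c,[2,50,98],axis=0)[:,:2].round(3).tolist(),np.round(cv2.minEnclosingCircle(c[:,:2].astype(np.float32))[0],3))
np.save('cab.npy',q)
E
```

```text
[[0.0, -0.962, -0.274, 0.076], [1.0, 0.0, -0.001, 0.0], [0.001, -0.274, 0.962, -0.155], [0.0, 0.0, 0.0, 1.0]]
cab [ 0.6394 -0.032  -0.2259] [np.int64(269), np.int64(15), np.int64(689), np.int64(901), np.int64(0)] [np.float64(0.0001), np.float64(-0.0006), np.float64(0.0003), np.float64(-0.0002), np.float64(nan)]
0.2 128 [-0.027 -0.021 -0.017]
0.21 133 [-0.027 -0.022 -0.018]
0.22 139 [-0.029 -0.023 -0.   ]
0.23 150 [-0.031 -0.024  0.009]
0.24 157 [-0.032 -0.025  0.008]
0.25 192 [-0.033 -0.025  0.009]
0.26 167 [-0.032 -0.027  0.009]
0.27 128 [-0.034 -0.028  0.012]
0.28 575 [-0.037 -0.029 -0.018]
jar 528 [[-0.048, -0.139], [-0.024, -0.11], [0.002, -0.083]] [-0.023 -0.111]
tin 267 [[-0.049, 0.074], [-0.02, 0.111], [0.03, 0.148]] [0.    0.106]
  return _methods._mean(a, axis=axis, dtype=dtype,
  ret = ret.dtype.type(ret / rcount)
```

```bash
cat > fit.py <<'E'
from h import *
from scipy.optimize import least_squares
def loc(q,P):
    c,s=np.cos(q[2]),np.sin(q[2]); d=P[:,:2]-q[:2]
    return np.c_[d@[c,s],d@[-s,c],P[:,2]]
def fit(P,q=(.612,-.02,-.2)):
    for it in range(8):
        L=loc(q,P); g=[15e-3,12e-3,8e-3,6e-3][min(it,3)]; Y=abs(L[:,1])<.165
        S=[((abs(L[:,0]+.046)<g)&(L[:,2]>.015)&(L[:,2]<.07)&Y,0,-.046),
           ((abs(L[:,0]+.044)<g)&(abs(L[:,2]-.08)<.003)&Y,0,-.044),
           ((abs(L[:,1]+.174)<g)&(L[:,2]>.015)&(L[:,2]<.16)&(abs(L[:,0]-.02)<.05),1,-.174),
           ((abs(L[:,1]-.174)<g)&(L[:,2]>.015)&(L[:,2]<.16)&(abs(L[:,0]-.02)<.05),1,.174),
           ((abs(L[:,0]-.066)<g)&(L[:,2]>.02)&(L[:,2]<.15)&(abs(L[:,1])<.16),0,.066)]
        q=least_squares(lambda q:np.concatenate([loc(q,P[m])[:,i]-v for m,i,v in S]),q,loss='soft_l1',f_scale=.002).x
    L=loc(q,P); print('cab',q.round(4),[(int(m.sum()),round(float(np.median(L[m,i]-v)),4)) for m,i,v in S if m.any()])
    for n,m in dict(jar=(abs(L[:,2]-.092)<.004)&(L[:,1]<-.06)&(L[:,1]>-.165)&(L[:,0]>-.04)&(L[:,0]<.06),tin=(abs(L[:,2]-.041)<.005)&(L[:,1]>.06)&(L[:,1]<.16)&(L[:,0]>-.035)&(L[:,0]<.055)).items():
        c=L[m]
        if len(c)>5: print(n,len(c),np.percentile(c,[2,50,98],axis=0)[:,:2].round(3).tolist())
    F=L[(L[:,2]>.19)&(L[:,2]<.29)&(abs(L[:,0])<.1)&(abs(L[:,1])<.175)]
    for z in np.arange(.2,.29,.02):
        m=abs(F[:,2]-z)<.005
        if m.sum()>3: print('flap',round(z,2),m.sum(),np.percentile(F[m,0],[5,50,95]).round(3))
    np.save('cab.npy',q); return q
E
python3 - <<'E'
from fit import *
P=np.concatenate([np.load(f'{c}0.npz')['P'].reshape(-1,3) for c in ['scene','side']]); P=P[~np.isnan(P[:,0])]
fit(P[(P[:,0]>.45)&(P[:,0]<.76)&(abs(P[:,1])<.26)])
E
```

```text
cab [ 0.6058 -0.0253 -0.1953] [(727, -0.0001), (330, -0.0003), (787, 0.0003), (1178, -0.0001), (353, 0.0005)]
jar 542 [[-0.019, -0.138], [0.006, -0.11], [0.033, -0.082]]
tin 280 [[-0.012, 0.094], [0.011, 0.113], [0.041, 0.145]]
flap 0.2 128 [0.011 0.012 0.013]
flap 0.22 152 [-0.059  0.01   0.035]
flap 0.24 197 [-0.07   0.007  0.041]
flap 0.26 207 [-0.069  0.005  0.044]
flap 0.28 578 [0.    0.004 0.016]
```

```bash
cat > plan.py <<'E'
import numpy as np
from scipy.sparse import coo_matrix
from scipy.sparse.csgraph import dijkstra
seg=lambda a,b,n:np.linspace(a,b,n)
O=np.concatenate([seg((-46,0),(-46,80),20),seg((-42,8),(-42,80),20),seg((-44,81),(-44,81),1),seg((20,160),(66,160),12),seg((19,163),(19,170),3),seg((14,168),(0,283),30),seg((66,8),(66,160),30)])
def rect(Q,a0,a1,b0,b1):  # sdf
    d=np.maximum(np.maximum(a0-Q[...,0],Q[...,0]-a1),np.maximum(b0-Q[...,1],Q[...,1]-b1))
    return d
def clear(x,z,t,p,h=48):
    # t: tilt, top toward -x.  jar axis up a, perp b
    a=np.array([-np.sin(t),np.cos(t)]); b=np.array([np.cos(t),np.sin(t)])
    D=O-[x,z]; Qa=np.stack([D@b,D@a],-1); j=rect(Qa,-33,33,0,84).min()
    g=np.array([x,z])+h*a; pp=p-t; bk=np.array([-np.cos(pp),np.sin(pp)]); n=np.array([np.sin(pp),np.cos(pp)])
    D=O-g; Q=np.stack([D@bk,D@n],-1)
    return min(j,rect(Q,65,220,-40,40).min()-4,rect(Q,-19,65,-12,12).min())
if __name__=='__main__':
  xs=np.arange(-150,30,5.);xs=np.append(xs,[]);zs=np.arange(8,220,5.);ts=np.radians(np.arange(0,42,3.))
  xs=np.arange(-151,31,5.)  # contains 4
  for p in (50,60,70):
    C=np.array([[[clear(x,z,t,np.radians(p)) for t in ts] for z in zs] for x in xs])
    low=zs[None,:,None]-8-33*np.sin(ts)[None,None,:]+0*xs[:,None,None]
    ok=(C>3)&((low>2)|((low>=-.1)&(ts<.01)[None,None,:])); idx=np.arange(C.size).reshape(C.shape); W=1+ (12/np.maximum(C,1))**2
    r,c,w=[],[],[]
    for dx in(-1,0,1):
     for dz in(-1,0,1):
      for dt in(-1,0,1):
        if dx==dz==dt==0: continue
        s=tuple(slice(max(0,-d),n-max(0,d)) for d,n in zip((dx,dz,dt),C.shape)); e=tuple(slice(max(0,d),n+min(0,d)) for d,n in zip((dx,dz,dt),C.shape))
        m=ok[s]&ok[e]; r.append(idx[s][m]);c.append(idx[e][m]);w.append((np.sqrt(dx*dx+dz*dz+.5*dt*dt)*(W[s]+W[e])/2)[m])
    G=coo_matrix((np.concatenate(w),(np.concatenate(r),np.concatenate(c))),(C.size,)*2).tocsr()
    st=idx[0,20,0]; go=idx[np.argmin(abs(xs-4)),0,0]
    D,pr=dijkstra(G,indices=st,return_predecessors=True); print(p,D[go])
    if np.isinf(D[go]): continue
    k=go;path=[]
    while k>=0: path.append(np.unravel_index(k,C.shape)); k=pr[k]
    print([(int(xs[i]),int(zs[j]),int(round(np.degrees(ts[l]))),round(float(C[i,j,l]),1)) for i,j,l in path[::-1]])
E
python3 plan.py
```

```text
50 84.45695353727615
[(-151, 108, 0, 72.0), (-146, 113, 3, 63.8), (-141, 113, 6, 56.7), (-136, 113, 9, 50.7), (-131, 113, 12, 49.4), (-126, 113, 15, 52.1), (-121, 113, 18, 54.2), (-116, 113, 21, 55.7), (-111, 113, 24, 56.5), (-106, 113, 24, 54.5), (-101, 113, 24, 52.4), (-96, 113, 24, 50.4), (-91, 113, 24, 48.4), (-86, 113, 24, 46.3), (-81, 113, 24, 44.3), (-76, 113, 24, 42.2), (-71, 113, 24, 40.2), (-66, 113, 24, 38.2), (-61, 113, 24, 36.1), (-56, 113, 24, 34.1), (-51, 113, 24, 32.1), (-46, 113, 24, 30.0), (-41, 113, 24, 28.0), (-36, 113, 24, 26.0), (-31, 113, 24, 23.9), (-26, 113, 24, 21.9), (-21, 113, 24, 19.9), (-16, 113, 24, 16.8), (-11, 113, 27, 13.5), (-6, 108, 30, 12.2), (-1, 103, 33, 13.9), (4, 98, 33, 13.5), (4, 93, 33, 12.7), (9, 88, 33, 14.1), (14, 83, 33, 13.3), (14, 78, 33, 12.9), (14, 73, 30, 12.0), (14, 68, 27, 11.4), (14, 63, 24, 11.2), (14, 58, 21, 9.2), (14, 53, 18, 11.9), (14, 48, 15, 12.8), (14, 43, 12, 14.1), (14, 38, 9, 15.7), (14, 33, 6, 17.7), (14, 28, 3, 18.2), (9, 23, 0, 18.0), (9, 18, 0, 14.9), (4, 13, 0, 11.0), (4, 8, 0, 7.8)]
60 83.92458525669565
[(-151,
[... 1421 characters left out ...]
42.2), (-71, 113, 24, 40.2), (-66, 113, 24, 38.2), (-61, 113, 24, 36.1), (-56, 113, 24, 34.1), (-51, 113, 24, 32.1), (-46, 113, 24, 30.0), (-41, 113, 24, 28.0), (-36, 113, 24, 26.0), (-31, 113, 24, 23.9), (-26, 113, 24, 21.9), (-21, 113, 24, 19.9), (-16, 113, 24, 16.8), (-11, 113, 27, 13.5), (-6, 108, 30, 12.2), (-1, 103, 33, 13.9), (4, 98, 36, 14.8), (9, 93, 36, 15.1), (14, 88, 36, 14.0), (14, 83, 36, 14.1), (19, 78, 36, 15.2), (19, 73, 33, 14.2), (19, 68, 30, 12.7), (19, 63, 27, 11.8), (19, 58, 27, 11.4), (19, 53, 24, 11.7), (19, 48, 21, 12.5), (19, 43, 18, 12.6), (19, 38, 18, 12.0), (19, 33, 15, 12.7), (14, 28, 12, 11.0), (14, 23, 9, 9.9), (9, 18, 6, 9.8), (4, 13, 3, 9.4), (4, 8, 0, 3.7)]
```

```bash
cat > mv.py <<'E'
from h import *
import os
CAB=np.array([.6058,-.0253,-.1953]); JAR=np.array([.5585,-.387])
def Rp(psi,p,flip=1):
    z=np.array([np.cos(psi)*np.cos(p),np.sin(psi)*np.cos(p),-np.sin(p)]); y=flip*np.array([-np.sin(psi),np.cos(psi),0]); return np.c_[np.cross(y,z),y,z]
def grasp(g,psi,p,back=0):   # TCP pose with grasp point at g
    R=Rp(psi,np.radians(p)); return np.array(g)+R[:,2]*(.008-back),R
def cabp(x,y,z): # cabinet mm -> world
    c,s=np.cos(CAB[2]),np.sin(CAB[2]); return np.array([CAB[0]+(c*x-s*y)/1e3,CAB[1]+(s*x+c*y)/1e3,z/1e3])
def incab(x,z,t,p=60,y=5,h=48,back=0):  # jar underside at x,z (cab mm) tilt t deg
    T=np.radians(t); return grasp(cabp(x-h*np.sin(T),y,z+h*np.cos(T)),CAB[2],p-t,back)
def cmd():
    if os.path.exists('cmd.npz'): c=np.load('cmd.npz'); return c['p'],c['R']
    return np.array([.6,0,.23]),np.array([[0,1,0],[1,0,0],[0,0,-1.]])
def go(wps):  # [(pos,R,open,nrows)]
    p0,R0=cmd(); pc,Rc=p0,R0; rows=[]; oc=None
    for p,R,o,n in wps:
        dr=Rn.from_matrix(Rc.T@R).as_rotvec()
        print('#seg %.0fmm/row %.1fdeg/row'%(np.linalg.norm(p-pc)*1e3/n,np.degrees(np.linalg.norm(dr))/n))
        for k in range(1,n+1):
            Rk=Rc@Rn.from_rotvec(dr*k/n).as_matrix(); pk=pc+(p-pc)*k/n
            rows.append(np.r_[(R0.T@(pk-p0)).round(3),Rn.from_matrix(R0.T@Rk).as_rotvec().round(3),o])
        pc,Rc=p,R
    rows=np.array(rows)+0.; print(len(rows),'rows'); print(str(rows.ravel().tolist()).replace(' ',''))
    l=rows[-1]; np.savez('cmd.npz',p=p0+R0@l[:3],R=R0@Rn.from_rotvec(l[3:6]).as_matrix())
E
python3 - <<'E'
from mv import *
p,R=cmd(); psi=-.55
P2,R2=np.array([.44,-.28,.31]),Rp(psi,np.radians(60))
go([(p+[0,0,.1],R,1,3),(P2,R2,1,9)])
print(P2, grasp([*JAR,.048],psi,60,.11)[0])
E
```

```text
#seg 33mm/row 0.0deg/row
#seg 36mm/row 7.2deg/row
12 rows
[0.0,0.0,-0.033,0.0,0.0,0.0,1.0,0.0,0.0,-0.067,0.0,0.0,0.0,1.0,0.0,0.0,-0.1,0.0,0.0,0.0,1.0,-0.031,-0.018,-0.098,-0.03,-0.053,-0.111,1.0,-0.062,-0.036,-0.096,-0.059,-0.106,-0.221,1.0,-0.093,-0.053,-0.093,-0.089,-0.159,-0.332,1.0,-0.124,-0.071,-0.091,-0.119,-0.212,-0.443,1.0,-0.156,-0.089,-0.089,-0.148,-0.265,-0.554,1.0,-0.187,-0.107,-0.087,-0.178,-0.318,-0.664,1.0,-0.218,-0.124,-0.084,-0.208,-0.371,-0.775,1.0,-0.249,-0.142,-0.082,-0.237,-0.424,-0.886,1.0,-0.28,-0.16,-0.08,-0.267,-0.477,-0.997,1.0]
[ 0.44 -0.28  0.31] [ 0.51502125 -0.36034295  0.13633459]
```

Emit:
move_arm(deltas=[0,0,-0.033,0,0,0,1,0,0,-0.067,0,0,0,1,0,0,-0.1,0,0,0,1,-0.031,-0.018,-0.098,-0.03,-0.053,-0.111,1.0,-0.062,-0.036,-0.096,-0.059,-0.106,-0.221,1.0,-0.093,-0.053,-0.093,-0.089,-0.159,-0.332,1.0,-0.124,-0.071,-0.091,-0.119,-0.212,-0.443,1.0,-0.156,-0.089,-0.089,-0.148,-0.265,-0.554,1.0,-0.187,-0.107,-0.087,-0.178,-0.318,-0.664,1.0,-0.218,-0.124,-0.084,-0.208,-0.371,-0.775,1.0,-0.249,-0.142,-0.082,-0.237,-0.424,-0.886,1.0,-0.28,-0.16,-0.08,-0.267,-0.477,-0.997,1.0], squeeze=25)

```text
t: 2.3
tool_pos: [0.4395, -0.2805, 0.31]
orientation: [0.707, 2.531, -0.193]
force: [0.6, -0.1, -0.1]
opening: 0.093
gripper_force: 0.0
```

```bash
python3 - <<'E'
from mv import *
s=robot.read_state(); p,R=cmd(); print(s['t'],s['tool_pos'].round(4) if hasattr(s['tool_pos'],'round') else s['tool_pos'],p.round(4),np.degrees(np.linalg.norm(Rn.from_matrix(R.T@Rn.from_rotvec(s['orientation']).as_matrix()).as_rotvec())),np.round(s['q'],2))
im,d,K,Rw,tw=cam('wrist'); P=cloud(d,K,Rw,tw).reshape(-1,3)
cv2.imwrite('pics/w1.png',im[:,:,::-1])
print([ (np.round(r['uv']),round(r['confidence'],2)) for r in robot.recognise('wrist','jar')[:3]])
for n,c,zz in [('lid',JAR,(.078,.092)),('body',JAR,(.02,.065)),('bottle',(.58,-.506),(.02,.1))]:
    q=P[(np.hypot(*(P[:,:2]-c).T)<.05)&(P[:,2]>zz[0])&(P[:,2]<zz[1])]
    if len(q)>20:
        from scipy.optimize import least_squares
        print(n,len(q),np.percentile(q,[1,50,99],axis=0).round(3).tolist(),least_squares(lambda v:np.hypot(*(q[:,:2]-v).T)-.033,c,loss='soft_l1',f_scale=.002).x.round(4),np.round(cv2.minEnclosingCircle(q[:,:2].astype(np.float32))[0],4))
E
```

```text
2.3 [ 0.4395 -0.2805  0.31  ] [ 0.44 -0.28  0.31] 0.3179782568267018 [-0.73 -0.65  2.08  0.1   1.19 -1.77]
[(array([292., 155.]), 0.78), (array([570., 208.]), 0.64)]
lid 1398 [[0.529, -0.415, 0.079], [0.555, -0.385, 0.084], [0.586, -0.358, 0.085]] [ 0.5713 -0.3873] [ 0.5577 -0.3873]
body 1037 [[0.525, -0.41, 0.021], [0.532, -0.369, 0.045], [0.569, -0.355, 0.065]] [ 0.5585 -0.3882] [ 0.5532 -0.3844]
bottle 1802 [[0.547, -0.522, 0.021], [0.558, -0.482, 0.064], [0.599, -0.472, 0.099]] [ 0.5806 -0.5062] [ 0.5793 -0.505 ]
```

The jar is confirmed at (0.558, -0.3875), and the tool tracks the commands well. Now I'll approach and grip.

```bash
python3 - <<'E'
from mv import *
psi=-.55; J=[.558,-.3875,.048]
a,R=grasp(J,psi,60,.10); b,_=grasp(J,psi,60)
go([(a,R,1,4),(b,R,1,4),(b,R,.55,4)])
E
```

```text
#seg 54mm/row 0.0deg/row
#seg 25mm/row 0.0deg/row
#seg 0mm/row 0.0deg/row
12 rows
[-0.001,-0.007,0.053,0.0,0.0,0.0,1.0,-0.002,-0.015,0.107,0.0,0.0,0.0,1.0,-0.004,-0.022,0.16,0.0,0.0,0.0,1.0,-0.005,-0.03,0.213,0.0,0.0,0.0,1.0,-0.005,-0.03,0.238,0.0,0.0,0.0,1.0,-0.005,-0.03,0.263,0.0,0.0,0.0,1.0,-0.005,-0.03,0.288,0.0,0.0,0.0,1.0,-0.005,-0.03,0.313,0.0,0.0,0.0,1.0,-0.005,-0.03,0.313,0.0,0.0,0.0,0.55,-0.005,-0.03,0.313,0.0,0.0,0.0,0.55,-0.005,-0.03,0.313,0.0,0.0,0.0,0.55,-0.005,-0.03,0.313,0.0,0.0,0.0,0.55]
```

Emit:
move_arm(deltas=[-0.001,-0.007,0.053,0,0,0,1,-0.002,-0.015,0.107,0,0,0,1,-0.004,-0.022,0.16,0,0,0,1,-0.005,-0.03,0.213,0,0,0,1,-0.005,-0.03,0.238,0,0,0,1,-0.005,-0.03,0.263,0,0,0,1,-0.005,-0.03,0.288,0,0,0,1,-0.005,-0.03,0.313,0,0,0,1,-0.005,-0.03,0.313,0,0,0,0.55,-0.005,-0.03,0.313,0,0,0,0.55,-0.005,-0.03,0.313,0,0,0,0.55,-0.005,-0.03,0.313,0,0,0,0.55], squeeze=25)

```text
t: 3.9
tool_pos: [0.5621, -0.3898, 0.0427]
orientation: [0.713, 2.531, -0.192]
force: [-1.1, 3.8, 4.2]
opening: 0.0655
gripper_force: 25.0
```

```bash
python3 - <<'E'
from mv import *
p,R=cmd(); psi=-.55
a=p+[0,0,.06]
b=p+np.array([-.06,.04,.17])
c,Rc=incab(-140,140,24)
go([(a,R,.55,4),(b,R,.55,4)])
print('c',c)
E
```

```text
#seg 15mm/row 0.0deg/row
#seg 33mm/row 0.0deg/row
8 rows
[-0.008,0.0,-0.013,0.0,0.0,0.0,0.55,-0.015,0.0,-0.026,0.0,0.0,0.0,0.55,-0.023,0.0,-0.039,0.0,0.0,0.0,0.55,-0.03,0.0,-0.052,0.0,0.0,0.0,0.55,-0.028,0.001,-0.085,0.0,0.0,0.0,0.55,-0.026,0.001,-0.118,0.0,0.0,0.0,0.55,-0.024,0.002,-0.15,0.0,0.0,0.0,0.55,-0.023,0.003,-0.183,0.0,0.0,0.0,0.55]
c [0.45662866 0.0093062  0.1791479 ]
```

Emit:
move_arm(deltas=[-0.008,0,-0.013,0,0,0,0.55,-0.015,0,-0.026,0,0,0,0.55,-0.023,0,-0.039,0,0,0,0.55,-0.03,0,-0.052,0,0,0,0.55,-0.028,0.001,-0.085,0,0,0,0.55,-0.026,0.001,-0.118,0,0,0,0.55,-0.024,0.002,-0.15,0,0,0,0.55,-0.023,0.003,-0.183,0,0,0,0.55], squeeze=32)

```text
t: 4.9
tool_pos: [0.5013, -0.3492, 0.2125]
orientation: [0.714, 2.532, -0.192]
force: [0.0, -0.4, -3.2]
opening: 0.0657
gripper_force: 32.0
```

```bash
python3 - <<'E'
from mv import *
c,Rc=incab(-150,150,24)
go([(c,Rc,.55,12)])
E
```

```text
#seg 30mm/row 2.6deg/row
12 rows
[0.018,0.023,-0.008,-0.02,-0.035,-0.022,0.55,0.036,0.046,-0.016,-0.04,-0.069,-0.044,0.55,0.054,0.07,-0.025,-0.06,-0.104,-0.066,0.55,0.072,0.093,-0.033,-0.08,-0.138,-0.088,0.55,0.09,0.116,-0.041,-0.1,-0.173,-0.11,0.55,0.108,0.139,-0.049,-0.119,-0.207,-0.133,0.55,0.125,0.163,-0.057,-0.139,-0.242,-0.155,0.55,0.143,0.186,-0.066,-0.159,-0.276,-0.177,0.55,0.161,0.209,-0.074,-0.179,-0.311,-0.199,0.55,0.179,0.232,-0.082,-0.199,-0.345,-0.221,0.55,0.197,0.256,-0.09,-0.219,-0.38,-0.243,0.55,0.215,0.279,-0.099,-0.239,-0.414,-0.265,0.55]
```

Emit:
move_arm(deltas=[0.018,0.023,-0.008,-0.02,-0.035,-0.022,0.55,0.036,0.046,-0.016,-0.04,-0.069,-0.044,0.55,0.054,0.07,-0.025,-0.06,-0.104,-0.066,0.55,0.072,0.093,-0.033,-0.08,-0.138,-0.088,0.55,0.09,0.116,-0.041,-0.1,-0.173,-0.11,0.55,0.108,0.139,-0.049,-0.119,-0.207,-0.133,0.55,0.125,0.163,-0.057,-0.139,-0.242,-0.155,0.55,0.143,0.186,-0.066,-0.159,-0.276,-0.177,0.55,0.161,0.209,-0.074,-0.179,-0.311,-0.199,0.55,0.179,0.232,-0.082,-0.199,-0.345,-0.221,0.55,0.197,0.256,-0.09,-0.219,-0.38,-0.243,0.55,0.215,0.279,-0.099,-0.239,-0.414,-0.265,0.55])

```text
t: 6.4
tool_pos: [0.5292, 0.0231, 0.2374]
orientation: [0.238, 2.248, -0.137]
force: [0.7, 0.4, -4.1]
opening: 0.0653
gripper_force: 32.0
```

```bash
python3 - <<'E'
from mv import *; from fit import fit,loc
s=robot.read_state(); p,R=cmd(); print(np.round(s['tool_pos'],4),p.round(4),np.degrees(np.linalg.norm(Rn.from_matrix(R.T@Rn.from_rotvec(s['orientation']).as_matrix()).as_rotvec())),np.round(s['q'],2))
Q=[]
for c in ['scene','side','wrist']:
    im,d,K,Rw,tw=cam(c); P=cloud(d,K,Rw,tw).reshape(-1,3); cv2.imwrite(f'pics/{c}2.png',im[:,:,::-1]); P=P[~np.isnan(P[:,0])]; Q.append(P)
for P in (np.concatenate(Q[:2]),Q[2]):
    try: q=fit(P[(P[:,0]>.5)&(P[:,0]<.76)&(abs(P[:,1])<.26)])
    except Exception as e: print(e)
E
```

```text
[0.5292 0.0231 0.2374] [0.4467 0.0114 0.1896] 3.734647017897263 [ 0.14 -0.89  2.5  -0.44  0.74 -1.01]
cab [ 0.6059 -0.0252 -0.1957] [(615, -0.0002), (279, -0.0004), (915, 0.0004), (1251, -0.0003), (363, 0.0004)]
jar 559 [[-0.02, -0.139], [0.007, -0.11], [0.034, -0.082]]
tin 236 [[-0.011, 0.093], [0.017, 0.11], [0.043, 0.145]]
flap 0.2 224 [-0.094  0.012  0.013]
flap 0.22 249 [-0.072  0.009  0.01 ]
flap 0.24 292 [-0.092  0.006  0.008]
flap 0.26 340 [-0.098 -0.062  0.005]
flap 0.28 1276 [-0.095  0.002  0.014]
cab [ 0.6064 -0.0201 -0.195 ] [(19057, -0.0), (3078, -0.0017), (7270, 0.0), (23, -0.0058), (21604, 0.0003)]
jar 2223 [[-0.022, -0.143], [0.002, -0.115], [0.033, -0.088]]
tin 1622 [[0.002, 0.089], [0.021, 0.117], [0.042, 0.142]]
flap 0.2 3117 [-0.095  0.012  0.013]
flap 0.22 2536 [0.008 0.01  0.011]
flap 0.24 515 [-0.1   -0.097  0.007]
flap 0.26 53 [-0.1   -0.098 -0.095]
flap 0.28 3069 [-0.099 -0.087  0.002]
```

```bash
cat > kin.py <<'E'
from h import *
from scipy.optimize import least_squares
import json,os
I=np.eye(3)
def rot(ax,a): return Rn.from_rotvec(np.array(ax)*a).as_matrix()
def fk(q,k):
    a1,d1,L2,a3,L3,d6=k
    T1=rot([0,0,1],q[0]); T2=T1@rot([0,1,0],q[1]); T3=T2@rot([0,1,0],q[2]); T4=T3@rot([0,0,1],q[3]); T5=T4@rot([0,1,0],q[4])
    w=T1@[a1,0,d1]+T2@[0,0,L2]+T3@[a3,0,L3]
    return w+T5@[0,0,d6],T5@rot([0,0,1],q[5]),w
def log():
    s=robot.read_state(); D=json.load(open('q.json')) if os.path.exists('q.json') else []
    D.append([list(map(float,s['q'])),list(map(float,s['tool_pos'])),list(map(float,s['orientation']))]); json.dump(D,open('q.json','w')); return s,D
def kfit(D):
    return least_squares(lambda k:np.r_[np.concatenate([fk(d[0],k)[0]-d[1] for d in D]),1e-3*(k-[0,.35,.45,0,.45,.22])],[0,.35,.45,0,.45,.22])
E
python3 - <<'E'
from mv import *; from kin import *
json.dump([[[-.085,.13,1.488,0,1.523,-.085],[.6,0,.23],[-2.2214,-2.2214,0]],[[-.73,-.65,2.08,.1,1.19,-1.77],[.4395,-.2805,.31],[.707,2.531,-.193]]],open('q.json','w'))
s,D=log(); r=kfit(D); print(r.x.round(4),np.abs(r.fun[:-6]).max())
for d in D: 
    R=fk(d[0],r.x)[1].T@Rn.from_rotvec(d[2]).as_matrix(); print(Rn.from_matrix(R).as_rotvec().round(3))
go([(np.array([.5,0,.38]),Rp(CAB[2],np.radians(55)),.55,8)])
E
```

```text
[ 0.0492  0.2352  0.2794 -0.004   0.5112  0.2586] 0.050634048115247104
[0.000e+00 1.000e-03 1.571e+00]
[-0.002  0.004  1.572]
[-0.    -0.     1.571]
#seg 25mm/row 2.4deg/row
8 rows
[-0.023,0.0,-0.008,0.0,0.041,0.0,0.55,-0.047,0.0,-0.017,0.0,0.083,0.0,0.55,-0.07,0.0,-0.025,0.0,0.124,0.0,0.55,-0.093,0.0,-0.034,0.0,0.166,0.0,0.55,-0.116,0.0,-0.042,0.0,0.207,0.0,0.55,-0.14,-0.001,-0.051,0.0,0.248,0.0,0.55,-0.163,-0.001,-0.059,0.0,0.29,0.0,0.55,-0.186,-0.001,-0.068,0.0,0.331,0.0,0.55]
```

Emit:
move_arm(deltas=[-0.023,0,-0.008,0,0.041,0,0.55,-0.047,0,-0.017,0,0.083,0,0.55,-0.07,0,-0.025,0,0.124,0,0.55,-0.093,0,-0.034,0,0.166,0,0.55,-0.116,0,-0.042,0,0.207,0,0.55,-0.14,-0.001,-0.051,0,0.248,0,0.55,-0.163,-0.001,-0.059,0,0.29,0,0.55,-0.186,-0.001,-0.068,0,0.331,0,0.55])

```text
t: 7.55
tool_pos: [0.5938, 0.0086, 0.4248]
orientation: [0.279, 2.579, -0.103]
force: [0.2, -1.5, -3.1]
opening: 0.0656
gripper_force: 32.0
```

```bash
sed -i "s/a1,d1,L2,a3,L3,d6=k/a1,d1,L2,a3,L3,d6,b=k/; s/\[a1,0,d1\]/[a1,b,d1]/; s/,.22\]/,.22,.05]/g" kin.py; python3 - <<'E'
from mv import *; from kin import *
s,D=log(); r=kfit(D); print(r.x.round(4),np.abs(r.fun[:-7]).max()); print(np.round(s['tool_pos'],4),cmd()[0].round(4),np.round(s['q'],3))
np.save('k.npy',r.x)
E
```

```text
[0.0027 0.3168 0.3698 0.061  0.5506 0.3667 0.0509] 0.0017132926568440565
[0.5938 0.0086 0.4248] [ 4.999e-01 -2.000e-04  3.800e-01] [ 0.012 -0.397  1.715 -0.141  1.29  -1.342]
```

```bash
cat >> kin.py <<'E'
lo=np.array([-2.96,-.89,.02,-1.34,0,-2.66]);hi=np.array([2.96,2.26,2.5,4.48,2.73,2.66]); C=rot([0,0,1],np.pi/2)
def ik(p,R,q0=(0,-.4,1.8,0,1.2,-1.4)):
    k=np.load('k.npy')
    def f(q):
        P,Rf,_=fk(q,k); return np.r_[(P-p)*5,Rn.from_matrix(R.T@Rf@C).as_rotvec()]
    r=least_squares(f,q0,bounds=(lo,hi)); return r.x,np.linalg.norm(r.fun[:3])/5*1e3,np.degrees(np.linalg.norm(r.fun[3:]))
E
python3 - <<'E'
from mv import *; from kin import *; from plan import clear
s=robot.read_state(); np.savez('cmd.npz',p=s['tool_pos'],R=Rn.from_rotvec(s['orientation']).as_matrix())
for w in [(-100,113,0),(-80,113,0),(-60,113,10),(-60,130,24),(-41,113,24),(-26,113,24),(-11,113,27),(-6,108,30),(4,98,33),(14,78,33),(14,63,24),(14,48,15),(14,23,6),(4,8,0)]:
    p,R=incab(*w); q,e,a=ik(p,R); print(w,round(clear(w[0],w[1],np.radians(w[2]),np.radians(60)),1),p.round(3),'err %.1fmm %.1fdeg'%(e,a),q.round(2))
E
```

```text
(-100, 113, 0) 32.0 [ 0.513 -0.002  0.154] err 0.0mm 0.0deg [-0.05 -0.59  2.33 -0.09  0.88 -1.39]
(-80, 113, 0) 32.0 [ 0.532 -0.006  0.154] err 0.0mm 0.0deg [-0.06 -0.51  2.28 -0.09  0.86 -1.39]
(-60, 113, 10) 34.3 [ 0.545 -0.008  0.154] err 0.0mm 0.0deg [-0.04 -0.62  2.41 -0.16  0.66 -1.33]
(-60, 130, 24) 49.9 [ 0.535 -0.006  0.169] err 13.3mm 6.4deg [ 0.06 -0.71  2.5  -0.45  0.58 -1.01]
(-41, 113, 24) 28.0 [ 0.554 -0.01   0.152] err 10.6mm 4.8deg [ 0.03 -0.62  2.5  -0.49  0.46 -0.97]
(-26, 113, 24) 21.9 [ 0.568 -0.013  0.152] err 6.8mm 3.0deg [ 0.   -0.59  2.5  -0.49  0.39 -0.99]
(-11, 113, 27) 13.5 [ 0.581 -0.015  0.151] err 7.8mm 3.1deg [ 0.01 -0.53  2.5  -0.68  0.31 -0.79]
(-6, 108, 30) 12.2 [ 0.584 -0.016  0.146] err 11.6mm 4.5deg [ 0.04 -0.48  2.5  -1.    0.28 -0.45]
(4, 98, 33) 13.5 [ 0.592 -0.017  0.135] err 12.0mm 5.4deg [ 0.03 -0.41  2.5  -1.34  0.24 -0.11]
(14, 78, 33) 12.9 [ 0.602 -0.019  0.115] err 7.1mm 6.1deg [-0.03 -0.38  2.5  -1.34  0.14 -0.14]
(14, 63, 24) 11.2 [ 0.608 -0.021  0.102] err 0.0mm 0.0deg [-0.04 -0.32  2.47 -1.11  0.14 -0.38]
(14, 48, 15) 12.8 [ 0.614 -0.022  0.089] err 0.0mm 0.0deg [-0.06 -0.25  2.35 -0.34  0.29 -1.15]
(14, 23, 6) 16.7 [ 0.62  -0.023  0.064] err 0.0mm 0.0deg [-0.08 -0.13  2.21 -0.16  0.44 -1.33]
(4, 8, 0) 13.0 [ 0.615 -0.022  0.049] err 0.0mm 0.0deg [-0.09 -0.06  2.14 -0.1   0.55 -1.39]
```

```bash
cat > plan2.py <<'E'
from plan import *
from mv import *
k=np.load('k.npy'); a1,d1,L2,a3,L3,d6,b=k; Lf=np.hypot(a3,L3); al=np.arctan2(a3,L3)
def arm(x,z,t,p,psi,h=49):
    T=np.radians(t); P,R=grasp(cabp(x-h*np.sin(T),5,z+h*np.cos(T)),psi,p-t)
    w=P-d6*R[:,2]; r=np.sqrt(w[0]**2+w[1]**2-b*b)-a1; zz=w[2]-d1; D=np.hypot(r,zz)
    c=(D*D-L2*L2-Lf*Lf)/(2*L2*Lf); q3=np.arccos(np.clip(c,-1,1))-al
    g=np.arctan2(r,zz); q2=g-np.arctan2(Lf*np.sin(q3+al),L2+Lf*np.cos(q3+al)); q5=np.pi/2+np.radians(p-t)-q2-q3
    return q2,q3,q5
if __name__=='__main__':
  xs=np.arange(-76,31,5.);zs=np.arange(8,200,5.);td=np.arange(0,42,3.);ts=np.radians(td)
  for p in (60,65,70):
   for q3m in (2.45,):
    C=np.array([[[clear(x,z,t,np.radians(p),49) for t in ts] for z in zs] for x in xs])
    A=np.array([[[arm(x,z,t,p,-.1) for t in td] for z in zs] for x in xs])
    low=zs[None,:,None]-8-33*np.sin(ts)[None,None,:]+0*xs[:,None,None]
    ok=(C>3)&((low>2)|((low>=-.1)&(ts<.01)[None,None,:]))&(A[...,1]<q3m)&(A[...,2]>.1)&(A[...,0]>-.85)
    idx=np.arange(C.size).reshape(C.shape); W=1+(12/np.maximum(C,1))**2
    r,c,w=[],[],[]
    for dx in(-1,0,1):
     for dz in(-1,0,1):
      for dt in(-1,0,1):
        if dx==dz==dt==0: continue
        s=tuple(slice(max(0,-d),n-max(0,d)) for d,n in zip((dx,dz,dt),C.shape)); e=tuple(slice(max(0,d),n+min(0,d)) for d,n in zip((dx,dz,dt),C.shape))
        m=ok[s]&ok[e]; r.append(idx[s][m]);c.append(idx[e][m]);w.append((np.sqrt(dx*dx+dz*dz+.5*dt*dt)*(W[s]+W[e])/2)[m])
    G=coo_matrix((np.concatenate(w),(np.concatenate(r),np.concatenate(c))),(C.size,)*2).tocsr()
    st=idx[0,22,0]; go_=idx[np.argmin(abs(xs-4)),0,0]
    D,pr=dijkstra(G,indices=st,return_predecessors=True); print(p,q3m,ok[0,22,0],ok.flat[go_],D[go_])
    if np.isinf(D[go_]): continue
    kk=go_;path=[]
    while kk>=0: path.append(np.unravel_index(kk,C.shape)); kk=pr[kk]
    print([(int(xs[i]),int(zs[j]),int(td[l]),round(float(C[i,j,l]),1),round(float(A[i,j,l,1]),2),round(float(A[i,j,l,2]),2)) for i,j,l in path[::-1]])
E
python3 plan2.py
```

```text
60 2.45 True True 88.56272041834924
[(-76, 118, 0, 37.0, 2.27, 0.86), (-71, 118, 3, 38.4, 2.32, 0.81), (-66, 118, 6, 39.1, 2.36, 0.75), (-61, 118, 9, 39.2, 2.41, 0.69), (-56, 118, 9, 38.4, 2.39, 0.68), (-51, 118, 9, 37.6, 2.38, 0.67), (-46, 118, 9, 34.1, 2.37, 0.66), (-41, 113, 12, 30.7, 2.42, 0.59), (-36, 113, 12, 27.3, 2.4, 0.58), (-31, 108, 15, 22.7, 2.45, 0.5), (-26, 108, 15, 21.2, 2.44, 0.49), (-21, 103, 15, 15.3, 2.43, 0.47), (-16, 103, 15, 12.8, 2.41, 0.46), (-11, 98, 15, 7.9, 2.4, 0.44), (-6, 93, 18, 5.3, 2.44, 0.35), (-1, 88, 18, 6.0, 2.43, 0.32), (-1, 83, 18, 6.9, 2.43, 0.31), (-1, 78, 18, 5.4, 2.44, 0.3), (4, 73, 18, 5.9, 2.43, 0.27), (4, 68, 18, 7.0, 2.43, 0.26), (9, 63, 18, 7.4, 2.41, 0.24), (9, 58, 15, 10.6, 2.37, 0.3), (14, 53, 15, 14.1, 2.36, 0.29), (14, 48, 12, 14.1, 2.31, 0.35), (14, 43, 12, 14.1, 2.31, 0.34), (14, 38, 12, 13.0, 2.31, 0.32), (14, 33, 9, 15.0, 2.27, 0.39), (14, 28, 9, 14.2, 2.27, 0.37), (14, 23, 6, 16.7, 2.22, 0.43), (14, 18, 6, 16.2, 2.22, 0.42), (9, 13, 3, 14.4, 2.18, 0.49), (4, 8, 0, 13.0, 2.15, 0.55)]
65 2.45 True True 77.02177633375541
[(-76, 11
[... 1470 characters left out ...]
 2.42, 0.52), (-16, 113, 24, 16.8, 2.41, 0.51), (-11, 108, 24, 11.2, 2.4, 0.49), (-6, 103, 27, 9.5, 2.44, 0.4), (-1, 98, 27, 11.7, 2.43, 0.38), (4, 93, 27, 10.0, 2.42, 0.36), (4, 88, 27, 11.6, 2.43, 0.34), (9, 83, 27, 10.0, 2.41, 0.32), (9, 78, 27, 11.5, 2.42, 0.31), (14, 73, 27, 10.1, 2.41, 0.29), (14, 68, 27, 11.4, 2.41, 0.27), (19, 63, 27, 11.8, 2.39, 0.25), (19, 58, 27, 11.4, 2.4, 0.24), (19, 53, 24, 11.7, 2.35, 0.31), (19, 48, 21, 12.5, 2.3, 0.37), (19, 43, 18, 12.3, 2.26, 0.43), (19, 38, 18, 12.0, 2.26, 0.42), (19, 33, 15, 12.6, 2.21, 0.48), (14, 28, 12, 11.0, 2.17, 0.54), (14, 23, 9, 9.5, 2.12, 0.6), (9, 18, 6, 9.5, 2.08, 0.66), (4, 13, 3, 9.0, 2.04, 0.72), (4, 8, 0, 3.4, 1.98, 0.78)]
```

```bash
python3 - <<'E'
from mv import *; from kin import *
psi=-.55; J=np.array([.50,-.30]); R=Rp(psi,np.radians(60))
p,_=grasp([*J,.048],psi,60); print(p)
for a in (p,p+[0,0,.1]): print(ik(a,R))
q,_=grasp([*J,.048],psi,67); print(q, ik(q,Rp(psi,np.radians(67))))
go([(p+[0,0,.14],R,.55,10),(p+[0,0,.06],R,.55,2)])
E
```

```text
[ 0.5034101  -0.30209075  0.0410718 ]
(array([-0.66252697, -0.13913229,  2.22497576,  0.10987178,  0.53754954,
       -1.76282594]), np.float64(8.866322254227991e-10), np.float64(3.6689786542240986e-10))
(array([-0.66252697, -0.31617888,  2.16453607,  0.08040833,  0.77399724,
       -1.72591268]), np.float64(1.1268841959107623e-07), np.float64(5.515669730797212e-08))
[ 0.50266486 -0.30163384  0.04063596] (array([-0.65251766, -0.06335165,  2.11246186,  0.06256427,  0.69390931,
       -1.71333681]), np.float64(1.1295700899707568e-13), np.float64(1.0347527210713744e-14))
#seg 41mm/row 1.9deg/row
#seg 40mm/row 0.0deg/row
12 rows
[0.015,-0.032,0.02,0.015,0.003,0.029,0.55,0.03,-0.064,0.04,0.031,0.006,0.058,0.55,0.044,-0.096,0.061,0.046,0.009,0.088,0.55,0.059,-0.127,0.081,0.061,0.012,0.117,0.55,0.074,-0.159,0.101,0.077,0.015,0.146,0.55,0.089,-0.191,0.121,0.092,0.018,0.175,0.55,0.103,-0.223,0.141,0.108,0.021,0.205,0.55,0.118,-0.255,0.162,0.123,0.024,0.234,0.55,0.133,-0.287,0.182,0.138,0.027,0.263,0.55,0.148,-0.319,0.202,0.154,0.03,0.292,0.55,0.169,-0.318,0.236,0.154,0.03,0.292,0.55,0.19,-0.317,0.27,0.154,0.03,0.292,0.55]
```

```bash
python3 - <<'E'
from mv import *
s=robot.read_state(); np.savez('cmd.npz',p=s['tool_pos'],R=Rn.from_rotvec(s['orientation']).as_matrix())
psi=-.55; J=np.array([.50,-.30]); R=Rp(psi,np.radians(60)); p,_=grasp([*J,.048],psi,60)
go([(np.array([.49,-.13,.40]),Rp(-.35,np.radians(60)),.55,4),(p+[0,0,.06],R,.55,8)])
E
```

```text
#seg 44mm/row 1.9deg/row
#seg 43mm/row 1.4deg/row
12 rows
[0.019,-0.039,-0.003,0.013,0.007,0.03,0.55,0.037,-0.079,-0.007,0.026,0.014,0.06,0.55,0.056,-0.118,-0.01,0.038,0.021,0.09,0.55,0.075,-0.158,-0.014,0.051,0.028,0.12,0.55,0.089,-0.177,0.022,0.064,0.028,0.142,0.55,0.104,-0.197,0.057,0.077,0.029,0.163,0.55,0.118,-0.217,0.093,0.09,0.029,0.185,0.55,0.132,-0.237,0.128,0.102,0.029,0.206,0.55,0.147,-0.257,0.164,0.115,0.029,0.228,0.55,0.161,-0.277,0.199,0.128,0.029,0.249,0.55,0.175,-0.297,0.235,0.141,0.029,0.271,0.55,0.19,-0.317,0.27,0.154,0.03,0.292,0.55]
```

Emit:
move_arm(deltas=[0.019,-0.039,-0.003,0.013,0.007,0.03,0.55,0.037,-0.079,-0.007,0.026,0.014,0.06,0.55,0.056,-0.118,-0.01,0.038,0.021,0.09,0.55,0.075,-0.158,-0.014,0.051,0.028,0.12,0.55,0.089,-0.177,0.022,0.064,0.028,0.142,0.55,0.104,-0.197,0.057,0.077,0.029,0.163,0.55,0.118,-0.217,0.093,0.09,0.029,0.185,0.55,0.132,-0.237,0.128,0.102,0.029,0.206,0.55,0.147,-0.257,0.164,0.115,0.029,0.228,0.55,0.161,-0.277,0.199,0.128,0.029,0.249,0.55,0.175,-0.297,0.235,0.141,0.029,0.271,0.55,0.19,-0.317,0.27,0.154,0.03,0.292,0.55])

```text
t: 9.05
tool_pos: [0.5033, -0.3029, 0.0996]
orientation: [0.716, 2.529, -0.193]
force: [0.6, -0.6, -4.2]
opening: 0.0656
gripper_force: 32.0
```

```bash
python3 - <<'E'
from mv import *; from kin import *
s,D=log(); p,R=cmd(); print(np.round(s['tool_pos'],4),p.round(4)); r=kfit(D); print(r.x.round(4),np.abs(r.fun[:-7]).max()); np.save('k.npy',r.x)
# lid plane in hand via scene camera
im,d,K,Rw,tw=cam('scene'); P=cloud(d,K,Rw,tw).reshape(-1,3)
g=p-R[:,2]*.008; q=P[(np.hypot(*(P[:,:2]-g[:2]).T)<.028)&(P[:,2]>g[2]+.015)&(P[:,2]<g[2]+.055)]
c=q.mean(0); n=np.linalg.svd(q-c)[2][2]; print(len(q),c.round(4),n.round(3),'expected top',(g[2]+.036).round(4))
psi=-.55; b,Rb=grasp([.5,-.3,.0485],psi,60)
go([(b+[0,0,.012],Rb,.55,4),(b,Rb,.55,5)])
E
```

```text
[ 0.5033 -0.3029  0.0996] [ 0.5031 -0.3018  0.1009]
[0.0016 0.317  0.3697 0.0613 0.5517 0.3668 0.0509] 0.0017476454770060657
215 [ 0.5086 -0.3026  0.1396] [-0.015  0.009 -1.   ] expected top 0.1438
#seg 12mm/row 0.0deg/row
#seg 2mm/row 0.0deg/row
9 rows
[0.006,0.0,0.01,0.0,0.0,0.0,0.55,0.012,0.0,0.021,0.0,0.0,0.0,0.55,0.017,0.0,0.031,0.0,0.0,0.0,0.55,0.023,0.0,0.041,0.0,0.0,0.0,0.55,0.024,0.0,0.043,0.0,0.0,0.0,0.55,0.026,0.0,0.045,0.0,0.0,0.0,0.55,0.027,0.0,0.047,0.0,0.0,0.0,0.55,0.028,0.0,0.05,0.0,0.0,0.0,0.55,0.029,0.0,0.052,0.0,0.0,0.0,0.55]
```

Emit:
move_arm(deltas=[0.006,0,0.01,0,0,0,0.55,0.012,0,0.021,0,0,0,0.55,0.017,0,0.031,0,0,0,0.55,0.023,0,0.041,0,0,0,0.55,0.024,0,0.043,0,0,0,0.55,0.026,0,0.045,0,0,0,0.55,0.027,0,0.047,0,0,0,0.55,0.028,0,0.049,0,0,0,0.55,0.028,0,0.049,0,0,0,0.55])

```text
t: 10.22
tool_pos: [0.5042, -0.3008, 0.0434]
orientation: [0.712, 2.532, -0.192]
force: [0.1, -0.7, -3.8]
opening: 0.0657
gripper_force: 32.0
```

Emit:
move_arm(deltas=[0.0005,0,0.0009,0,0,0,0.55,0.001,0,0.0017,0,0,0,0.55,0.001,0,0.0017,0,0,0,0.55])

```text
t: 10.6
tool_pos: [0.505, -0.3014, 0.0428]
orientation: [0.712, 2.53, -0.193]
force: [-3.3, 2.9, 4.4]
opening: 0.0657
gripper_force: 32.0
```

```bash
python3 - <<'E'
from mv import *
s=robot.read_state(); np.savez('cmd.npz',p=s['tool_pos'],R=Rp(-.55,np.radians(60)))  # orientation per command
p=np.array(s['tool_pos']); R=Rp(-.55,np.radians(60)); g=p-R[:,2]*.008; print(g)
R2=Rp(-.55,np.radians(67)); b=g+R2[:,2]*.008
go([(p,R,1,3),(b,R2,1,2),(b,R2,.55,5)])
E
```

```text
[ 0.50163016 -0.29929264  0.04974693]
#seg 0mm/row 0.0deg/row
#seg 0mm/row 3.5deg/row
#seg 0mm/row 0.0deg/row
10 rows
[0.0,0.0,0.0,0.0,0.0,0.0,1.0,0.0,0.0,0.0,0.0,0.0,0.0,1.0,0.0,0.0,0.0,0.0,0.0,0.0,1.0,0.0,0.0,0.0,0.0,0.061,0.0,1.0,0.001,0.0,0.0,0.0,0.122,0.0,1.0,0.001,0.0,0.0,0.0,0.122,0.0,0.55,0.001,0.0,0.0,0.0,0.122,0.0,0.55,0.001,0.0,0.0,0.0,0.122,0.0,0.55,0.001,0.0,0.0,0.0,0.122,0.0,0.55,0.001,0.0,0.0,0.0,0.122,0.0,0.55]
```

Emit:
move_arm(deltas=[0,0,0,0,0,0,1,0,0,0,0,0,0,1,0,0,0,0,0,0,1,0,0,0,0,0.061,0,1,0.001,0,0,0,0.122,0,1,0.001,0,0,0,0.122,0,0.55,0.001,0,0,0,0.122,0,0.55,0.001,0,0,0,0.122,0,0.55,0.001,0,0,0,0.122,0,0.55,0.001,0,0,0,0.122,0,0.55], squeeze=32)

```text
t: 11.85
tool_pos: [0.503, -0.3, 0.0405]
orientation: [0.745, 2.648, -0.152]
force: [-0.3, -0.1, -2.3]
opening: 0.0656
gripper_force: 32.0
```

```bash
python3 - <<'E'
from mv import *; from kin import *
s=robot.read_state(); p,R=cmd(); Rm=Rn.from_rotvec(s['orientation']).as_matrix(); pm=np.array(s['tool_pos']); print(pm.round(4),p.round(4),'pitch',np.degrees(np.arcsin(-Rm[2,2])),'grasp z',(pm-Rm[:,2]*.008).round(4))
print(np.round(s['force'],1),s['gripper_force'],s['opening'])
im,d,K,Rw,tw=cam('wrist'); P=cloud(d,K,Rw,tw).reshape(-1,3)
im,d,K,Rw,tw=cam('scene'); Q=cloud(d,K,Rw,tw).reshape(-1,3)
for A in (P,Q):
    q=A[(np.hypot(*(A[:,:2]-p[:2]).T)<.05)&(A[:,2]>.079)&(A[:,2]<.09)]; print(len(q),np.percentile(q,[1,50,99],axis=0).round(3).tolist() if len(q) else '')
    q=A[(np.hypot(*(A[:,:2]-p[:2]).T)<.05)&(A[:,2]>.01)&(A[:,2]<.03)]
    if len(q)>20: print('body',len(q),least_squares(lambda v:np.hypot(*(q[:,:2]-v).T)-.033,p[:2]+[.01,-.01],loss='soft_l1',f_scale=.002).x.round(4))
E
```

```text
[ 0.503  -0.3     0.0405] [ 0.5043 -0.3009  0.0423] pitch 66.96531390351474 grasp z [ 0.5003 -0.2984  0.0478]
[-0.3 -0.1 -2.3] 32.00031101703644 0.06564494068202513
6245 [[0.459, -0.327, 0.079], [0.501, -0.297, 0.084], [0.529, -0.253, 0.085]]
body 2539 [ 0.5008 -0.2997]
147 [[0.493, -0.328, 0.079], [0.516, -0.305, 0.083], [0.53, -0.275, 0.087]]
```

```bash
python3 - <<'E'
s=open('plan2.py').read().replace('for p in (60,65,70)','for p in (67,)').replace('(2.45,)','(2.46,)').replace('p,-.1)','p,-.15)').replace('h=49','h=48').replace('),49)','),48)')
open('plan2.py','w').write(s)
from mv import *
s=robot.read_state(); np.savez('cmd.npz',p=s['tool_pos'],R=Rp(-.55,np.radians(67)))
p=np.array(s['tool_pos'])
go([(p+[0,0,.05],Rp(-.55,np.radians(67)),.55,4),(p+[0,.02,.12],Rp(-.5,np.radians(67)),.55,3)])
E
python3 plan2.py
```

```text
#seg 12mm/row 0.0deg/row
#seg 24mm/row 1.0deg/row
7 rows
[-0.005,0.0,-0.012,0.0,0.0,0.0,0.55,-0.01,0.0,-0.023,0.0,0.0,0.0,0.55,-0.015,0.0,-0.035,0.0,0.0,0.0,0.55,-0.02,0.0,-0.046,0.0,0.0,0.0,0.55,-0.025,0.006,-0.069,-0.007,0.0,-0.015,0.55,-0.031,0.011,-0.092,-0.013,0.0,-0.031,0.55,-0.037,0.017,-0.115,-0.02,0.0,-0.046,0.55]
67 2.46 True True 75.18427430965889
[(-76, 118, 0, 37.0, 2.15, 0.98), (-71, 118, 3, 38.4, 2.19, 0.93), (-66, 118, 6, 39.1, 2.24, 0.87), (-61, 118, 9, 39.2, 2.28, 0.81), (-56, 118, 12, 38.7, 2.33, 0.75), (-51, 118, 15, 37.6, 2.37, 0.69), (-46, 118, 15, 36.3, 2.36, 0.68), (-41, 118, 18, 34.3, 2.4, 0.62), (-36, 118, 18, 30.0, 2.39, 0.61), (-31, 113, 21, 25.2, 2.44, 0.53), (-26, 113, 21, 23.4, 2.42, 0.52), (-21, 113, 21, 19.4, 2.41, 0.51), (-16, 108, 21, 15.2, 2.4, 0.49), (-11, 108, 21, 11.8, 2.39, 0.48), (-6, 103, 24, 9.2, 2.43, 0.4), (-1, 98, 24, 9.2, 2.42, 0.37), (-1, 93, 24, 9.7, 2.42, 0.36), (4, 88, 27, 11.6, 2.46, 0.26), (9, 83, 27, 10.0, 2.45, 0.24), (9, 78, 27, 11.5, 2.45, 0.23), (14, 73, 27, 10.1, 2.44, 0.21), (14, 68, 27, 11.4, 2.44, 0.19), (19, 63, 27, 11.8, 2.42, 0.17), (19, 58, 27, 11.4, 2.42, 0.15), (19, 53, 24, 11.7, 2.38, 0.22), (19, 48, 21, 12.5, 2.34, 0.29), (19, 43, 18, 12.9, 2.29, 0.36), (19, 38, 15, 12.8, 2.25, 0.42), (19, 33, 15, 12.7, 2.25, 0.41), (19, 28, 12, 13.2, 2.2, 0.47), (14, 23, 9, 13.4, 2.16, 0.53), (9, 18, 6, 11.2, 2.12, 0.59), (9, 13, 3, 9.7, 2.07, 0.65), (4, 8, 0, 9.0, 2.03, 0.71)]
```

Emit:
move_arm(deltas=[-0.005,0,-0.012,0,0,0,0.55,-0.01,0,-0.023,0,0,0,0.55,-0.015,0,-0.035,0,0,0,0.55,-0.02,0,-0.046,0,0,0,0.55,-0.025,0.006,-0.069,-0.007,0,-0.015,0.55,-0.031,0.011,-0.092,-0.013,0,-0.031,0.55,-0.037,0.017,-0.115,-0.02,0,-0.046,0.55])

```text
t: 12.82
tool_pos: [0.5029, -0.2799, 0.1628]
orientation: [0.677, 2.663, -0.139]
force: [0.2, -0.2, -3.9]
opening: 0.0657
gripper_force: 32.0
```

```bash
cat >> mv.py <<'E'
PSI=-.15
def W(x,z,t,o=.55,n=2,y=5,p=67,h=48,back=0):
    T=np.radians(t); a,R=grasp(cabp(x-h*np.sin(T)*np.cos(PSI-CAB[2]),y-h*np.sin(T)*np.sin(PSI-CAB[2]),z+h*np.cos(T)),PSI,p-t,back)
    return a,R,o,n
E
python3 - <<'E'
from mv import *; from kin import *; from plan import clear
s=robot.read_state();print(np.round(s['tool_pos'],4),cmd()[0].round(4))
w=[(-76,118,0),(-46,118,15),(-26,113,21),(-6,103,24),(-1,93,24),(6,83,25),(12,70,25),(16,58,24),(19,48,21),(19,38,15),(19,28,12),(14,23,9),(9,14,3),(4,9,0)]
q=(0,-.4,1.8,0,1.2,-1.4)
for a in w:
    q,e,an=ik(*W(*a)[:2],q); print(a,'e%.1f %.1f'%(e,an),q.round(2))
f=lambda v:clear(v[0],v[1],np.radians(v[2]),np.radians(67),48)
print([round(min(f(np.array(a)+(np.array(b)-a)*u) for u in (0,.25,.5,.75,1)),1) for a,b in zip(w,w[1:])])
p,R=cmd()
go([(np.array([.49,-.16,.20]),Rp(-.35,np.radians(67)),.55,4),W(-90,130,0,n=5),W(-76,118,3,n=2)])
E
```

```text
[ 0.5029 -0.2799  0.1628] [ 0.5026 -0.2798  0.1608]
(-76, 118, 0) e0.0 0.0 [-0.09 -0.39  2.15 -0.03  0.98 -1.5 ]
(-46, 118, 15) e0.0 0.0 [-0.08 -0.57  2.36 -0.06  0.69 -1.47]
(-26, 113, 21) e0.0 0.0 [-0.08 -0.57  2.42 -0.09  0.52 -1.44]
(-6, 103, 24) e0.0 0.0 [-0.09 -0.5   2.43 -0.12  0.4  -1.42]
(-1, 93, 24) e0.0 0.0 [-0.09 -0.46  2.42 -0.13  0.36 -1.41]
(6, 83, 25) e0.0 0.0 [-0.09 -0.42  2.42 -0.15  0.3  -1.39]
(12, 70, 25) e0.0 0.0 [-0.09 -0.36  2.41 -0.17  0.26 -1.37]
(16, 58, 24) e0.0 0.0 [-0.09 -0.31  2.39 -0.17  0.25 -1.37]
(19, 48, 21) e0.0 0.0 [-0.1  -0.26  2.34 -0.13  0.29 -1.41]
(19, 38, 15) e0.0 0.0 [-0.1  -0.19  2.25 -0.07  0.42 -1.47]
(19, 28, 12) e0.0 0.0 [-0.1  -0.14  2.2  -0.06  0.47 -1.48]
(14, 23, 9) e0.0 0.0 [-0.11 -0.11  2.16 -0.05  0.53 -1.49]
(9, 14, 3) e0.0 0.0 [-0.11 -0.03  2.07 -0.03  0.65 -1.51]
(4, 9, 0) e0.0 0.0 [-0.11  0.    2.03 -0.02  0.71 -1.51]
[np.float64(36.3), np.float64(23.4), np.float64(9.2), np.float64(9.2), np.float64(9.7), np.float64(10.2), np.float64(10.2), np.float64(11.0), np.float64(12.5), np.float64(12.5), np.float64(13.2), np.float64(9.2), np.float64(8.6)]
#seg 32mm/row 2.1deg/row
#seg 32mm/row 2.3deg/row
#seg 8mm/row 1.5deg/row
11 rows
[0.012,0.025,-0.016,-0.015,0.0,-0.035,0.55,0.024,0.05,-0.031,-0.029,0.0,-0.069,0.55,0.036,0.074,-0.047,-0.044,0.0,-0.104,0.55,0.048,0.099,-0.063,-0.058,0.0,-0.138,0.55,0.059,0.13,-0.061,-0.074,0.0,-0.175,0.55,0.07,0.16,-0.059,-0.089,0.0,-0.212,0.55,0.081,0.191,-0.058,-0.105,0.0,-0.249,0.55,0.092,0.221,-0.056,-0.121,0.0,-0.285,0.55,0.103,0.252,-0.054,-0.136,0.0,-0.322,0.55,0.1,0.253,-0.047,-0.141,-0.026,-0.32,0.55,0.097,0.255,-0.039,-0.145,-0.052,-0.319,0.55]
```

Emit:
move_arm(deltas=[0.012,0.025,-0.016,-0.015,0,-0.035,0.55,0.024,0.05,-0.031,-0.029,0,-0.069,0.55,0.036,0.074,-0.047,-0.044,0,-0.104,0.55,0.048,0.099,-0.063,-0.058,0,-0.138,0.55,0.059,0.13,-0.061,-0.074,0,-0.175,0.55,0.07,0.16,-0.059,-0.089,0,-0.212,0.55,0.081,0.191,-0.058,-0.105,0,-0.249,0.55,0.092,0.221,-0.056,-0.121,0,-0.285,0.55,0.103,0.252,-0.054,-0.136,0,-0.322,0.55,0.1,0.253,-0.047,-0.141,-0.026,-0.32,0.55,0.097,0.255,-0.039,-0.145,-0.052,-0.319,0.55])

```text
t: 14.2
tool_pos: [0.5334, -0.0055, 0.1598]
orientation: [0.197, 2.679, -0.047]
force: [0.2, 0.1, -3.4]
opening: 0.0654
gripper_force: 32.0
```

```bash
python3 - <<'E'
from mv import *; from kin import *; from fit import loc
im,d,K,Rw,tw=cam('wrist'); cv2.imwrite('pics/w3.png',im[:,:,::-1]); im,d,K,Rw,tw=cam('side')
P=cloud(d,K,Rw,tw).reshape(-1,3); cv2.imwrite('pics/side3.png',cv2.resize(im[180:350,180:400,::-1],None,fx=3,fy=3))
s=robot.read_state(); p,R=cmd(); print(np.round(s['tool_pos'],4),p.round(4),Rn.from_matrix(R.T@Rn.from_rotvec(s['orientation']).as_matrix()).as_rotvec().round(4))
L=loc(CAB,P[~np.isnan(P[:,0])])*1e3
T=np.radians(3); top=np.array([-76-84*np.sin(T),118+84*np.cos(T)]); print('expected lid centre x,z (cab)',top)
q=L[(abs(L[:,0]-top[0])<36)&(abs(L[:,1]-5)<36)&(abs(L[:,2]-top[1])<9)]; c=q.mean(0); n=np.linalg.svd(q-c)[2][2]; print(len(q),np.percentile(q,[2,50,98],axis=0).round(0).tolist(),n.round(3))
np.savez('cmd.npz',p=s['tool_pos'],R=R)
go([W(-46,118,15,n=3),W(-26,113,21,n=3),W(-6,103,24,n=3)])
E
```

```text
[ 0.5325 -0.0059  0.1585] [ 0.5331 -0.0059  0.1589] [ 0.0002 -0.0002 -0.0019]
expected lid centre x,z (cab) [-80.39622032 201.88488092]
223 [[-97.0, -28.0, 194.0], [-68.0, 4.0, 201.0], [-51.0, 35.0, 205.0]] [-0.066  0.041  0.997]
#seg 7mm/row 4.0deg/row
#seg 6mm/row 2.0deg/row
#seg 7mm/row 1.0deg/row
9 rows
[-0.007,0.0,0.003,0.0,-0.07,0.0,0.55,-0.013,-0.001,0.007,0.0,-0.139,0.0,0.55,-0.02,-0.001,0.01,0.0,-0.209,0.0,0.55,-0.024,-0.001,0.014,0.0,-0.244,0.0,0.55,-0.027,-0.002,0.018,0.0,-0.279,0.0,0.55,-0.031,-0.002,0.022,0.0,-0.314,0.0,0.55,-0.035,-0.002,0.028,0.0,-0.331,0.0,0.55,-0.039,-0.003,0.034,0.0,-0.349,0.0,0.55,-0.043,-0.003,0.04,0.0,-0.366,0.0,0.55]
```

View pics/w3.png

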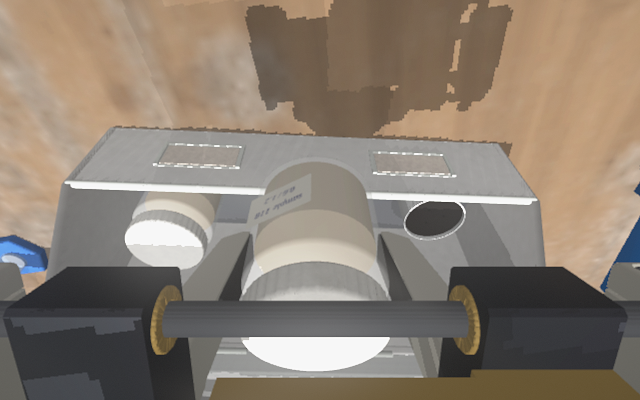

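The wrist view shows the held jar at (315,260), centred between the stored jar at (170,230) and the tin at (435,215). The lid's tilt and position match what I expected, so I'll go in.

Emit:
move_arm(deltas=[-0.007,0,0.003,0,-0.07,0,0.55,-0.013,-0.001,0.007,0,-0.139,0,0.55,-0.02,-0.001,0.01,0,-0.209,0,0.55,-0.024,-0.001,0.014,0,-0.244,0,0.55,-0.027,-0.002,0.018,0,-0.279,0,0.55,-0.031,-0.002,0.022,0,-0.314,0,0.55,-0.035,-0.002,0.028,0,-0.331,0,0.55,-0.039,-0.003,0.034,0,-0.349,0,0.55,-0.043,-0.003,0.04,0,-0.366,0,0.55])

```text
t: 15.42
tool_pos: [0.5884, -0.0177, 0.1426]
orientation: [0.172, 2.315, -0.076]
force: [-0.6, 0.7, -3.4]
opening: 0.0656
gripper_force: 32.0
```

```bash
python3 - <<'E'
from mv import *; from fit import loc
im,d,K,Rw,tw=cam('side'); P=cloud(d,K,Rw,tw).reshape(-1,3); cv2.imwrite('pics/side4.png',cv2.resize(im[180:350,180:400,::-1],None,fx=3,fy=3))
s=robot.read_state(); p,R=cmd(); print(np.round(s['tool_pos'],4),p.round(4),Rn.from_matrix(R.T@Rn.from_rotvec(s['orientation']).as_matrix()).as_rotvec().round(4),np.round(s['q'],2),np.round(s['force'],1))
L=loc(CAB,P[~np.isnan(P[:,0])])*1e3
T=np.radians(24); a=np.array([-np.sin(T),np.cos(T)]); top=np.array([-6,103])+84*a; print('exp lid centre',top)
u=(L[:,[0,2]]-top)@a; v=(L[:,[0,2]]-top)@[np.cos(T),np.sin(T)]
q=L[(abs(u)<9)&(abs(v)<33)&(abs(L[:,1]-5)<33)]; m=(abs(u)<9)&(abs(v)<33)&(abs(L[:,1]-5)<33); c=q.mean(0); n=np.linalg.svd(q-c)[2][2]; print(len(q),np.percentile(u[m],[10,50,90]).round(1),np.percentile(v[m],[1,50,99]).round(1),n.round(3),'exp',a.round(3))
np.savez('cmd.npz',p=p,R=R)
go([W(-1,93,24,n=2),W(6,83,25,n=2),W(12,70,25,n=2),W(16,58,24,n=2),W(19,48,21,n=2)])
E
```

```text
[ 0.5883 -0.0177  0.1418] [ 0.5876 -0.0172  0.1414] [ 0.0002 -0.0012 -0.0012] [-0.09 -0.5   2.43 -0.11  0.4  -1.43] [ 0.1  0.7 -3.8]
exp lid centre [-40.16587802 179.73781844]
308 [-3.7 -0.   1.9] [-15.    8.7  32. ] [ 0.377 -0.019 -0.926] exp [-0.407  0.914]
#seg 6mm/row 0.0deg/row
#seg 6mm/row 0.5deg/row
#seg 7mm/row 0.0deg/row
#seg 6mm/row 0.5deg/row
#seg 5mm/row 1.5deg/row
10 rows
[0.002,0.0,0.005,0.0,0.0,0.0,0.55,0.004,0.0,0.01,0.0,0.0,0.0,0.55,0.006,0.0,0.016,0.0,-0.009,0.0,0.55,0.007,-0.001,0.022,0.0,-0.018,0.0,0.55,0.01,-0.001,0.029,0.0,-0.018,0.0,0.55,0.013,-0.001,0.035,0.0,-0.018,0.0,0.55,0.015,-0.001,0.041,0.0,-0.009,0.0,0.55,0.018,-0.001,0.047,0.0,0.0,0.0,0.55,0.02,-0.001,0.052,0.0,0.026,0.0,0.55,0.021,-0.001,0.057,0.0,0.052,0.0,0.55]
```

View pics/side4.png

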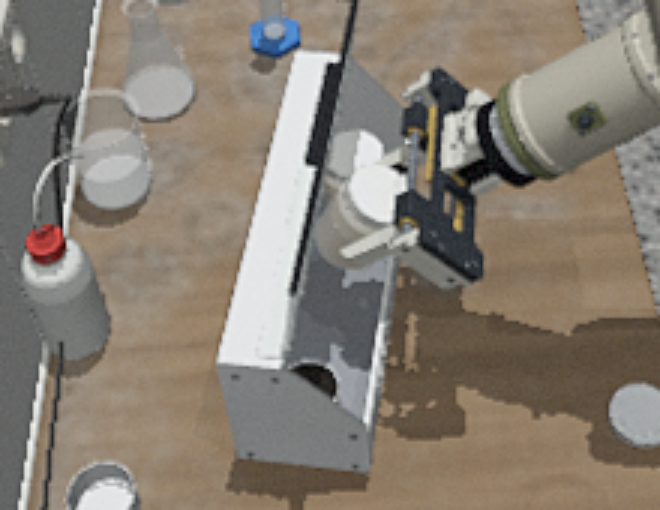

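The side view shows the tipped jar at the opening, lid near (375,195), and it matches the model within a millimetre or two. I'll continue.

Emit:
move_arm(deltas=[0.002,0,0.005,0,0,0,0.55,0.004,0,0.01,0,0,0,0.55,0.006,0,0.016,0,-0.009,0,0.55,0.007,-0.001,0.022,0,-0.018,0,0.55,0.01,-0.001,0.029,0,-0.018,0,0.55,0.013,-0.001,0.035,0,-0.018,0,0.55,0.015,-0.001,0.041,0,-0.009,0,0.55,0.018,-0.001,0.047,0,0,0,0.55,0.02,-0.001,0.052,0,0.026,0,0.55,0.021,-0.001,0.057,0,0.052,0,0.55])

```text
t: 16.73
tool_pos: [0.6155, -0.0225, 0.0878]
orientation: [0.175, 2.369, -0.072]
force: [-0.4, -0.3, -3.1]
opening: 0.0657
gripper_force: 32.0
```

```bash
python3 - <<'E'
from mv import *
s=robot.read_state(); p,R=cmd(); print(np.round(s['tool_pos'],4),p.round(4),Rn.from_matrix(R.T@Rn.from_rotvec(s['orientation']).as_matrix()).as_rotvec().round(4),np.round(s['q'],2),np.round(s['force'],1))
go([W(19,38,15,n=3),W(19,28,11,n=2),W(14,22,7,n=2),W(9,15,3,n=2),W(4,12,0,n=2)])
E
```

```text
[ 0.6155 -0.0225  0.0878] [ 0.6145 -0.0223  0.0872] [-0.0003  0.0004 -0.0016] [-0.1  -0.25  2.33 -0.12  0.3  -1.42] [-0.4 -0.3 -3.1]
#seg 3mm/row 2.0deg/row
#seg 5mm/row 2.0deg/row
#seg 3mm/row 2.0deg/row
#seg 4mm/row 2.0deg/row
#seg 2mm/row 1.5deg/row
11 rows
[0.001,0.0,0.003,0.0,0.035,0.0,0.55,0.002,0.0,0.006,0.0,0.07,0.0,0.55,0.004,0.0,0.009,0.0,0.105,0.0,0.55,0.006,0.0,0.013,0.0,0.14,0.0,0.55,0.008,0.0,0.018,0.0,0.175,0.0,0.55,0.011,0.0,0.019,0.0,0.21,0.0,0.55,0.014,0.0,0.021,0.0,0.244,0.0,0.55,0.017,0.0,0.022,0.0,0.279,0.0,0.55,0.02,0.0,0.024,0.0,0.314,0.0,0.55,0.022,0.0,0.024,0.0,0.34,0.0,0.55,0.025,0.001,0.024,0.0,0.367,0.0,0.55]
```

Emit:
move_arm(deltas=[0.001,0,0.003,0,0.035,0,0.55,0.002,0,0.006,0,0.07,0,0.55,0.004,0,0.009,0,0.105,0,0.55,0.006,0,0.013,0,0.14,0,0.55,0.008,0,0.018,0,0.175,0,0.55,0.011,0,0.019,0,0.21,0,0.55,0.014,0,0.021,0,0.244,0,0.55,0.017,0,0.022,0,0.279,0,0.55,0.02,0,0.024,0,0.314,0,0.55,0.022,0,0.024,0,0.34,0,0.55,0.025,0.001,0.024,0,0.367,0,0.55])

```text
t: 18.1
tool_pos: [0.6143, -0.0213, 0.0533]
orientation: [0.203, 2.734, -0.042]
force: [-0.6, -0.2, -3.7]
opening: 0.0655
gripper_force: 32.0
```

```bash
python3 - <<'E'
from mv import *; from fit import loc
s=robot.read_state(); p,R=cmd(); pm=np.array(s['tool_pos']); Rm=Rn.from_rotvec(s['orientation']).as_matrix()
print(pm.round(4),p.round(4),'pitch',np.degrees(np.arcsin(-Rm[2,2])),'grasp z',(pm-Rm[:,2]*.008)[2],np.round(s['force'],1))
im,d,K,Rw,tw=cam('side'); P=cloud(d,K,Rw,tw).reshape(-1,3); L=loc(CAB,P[~np.isnan(P[:,0])])*1e3
q=L[(abs(L[:,0]-4)<33)&(abs(L[:,1]-5)<33)&(abs(L[:,2]-96)<8)]; print(len(q),np.percentile(q,[2,50,98],axis=0).round(1).tolist(),(np.linalg.svd(q-q.mean(0))[2][2]).round(3))
print((-R.T@[0,0,1]).round(3))
E
```

```text
[ 0.6143 -0.0213  0.0533] [ 0.6133 -0.0211  0.0525] pitch 67.02758227426726 grasp z 0.060678326801725385 [-0.6 -0.2 -3.7]
121 [[-22.8, -24.1, 91.9], [17.0, 0.0, 96.2], [27.3, 33.0, 99.6]] [-0.001  0.037  0.999]
[ 0.39  -0.     0.921]
```

Emit:
move_arm(deltas=[0.0005,0,0.001,0,0,0,0.55,0.001,0,0.002,0,0,0,0.55,0.0013,0,0.003,0,0,0,0.55,0.0016,0,0.0038,0,0,0,0.55,0.0016,0,0.0038,0,0,0,0.55])

```text
t: 18.77
tool_pos: [0.614, -0.0213, 0.0491]
orientation: [0.203, 2.733, -0.043]
force: [0.3, -0.0, -3.4]
opening: 0.0656
gripper_force: 32.0
```

Emit:
move_arm(deltas=[0.0003,0,0.0006,0,0,0,0.55,0.0005,0,0.0012,0,0,0,0.55,0.0005,0,0.0012,0,0,0,0.55])

```text
t: 19.15
tool_pos: [0.6145, -0.0214, 0.0484]
orientation: [0.202, 2.732, -0.043]
force: [-2.3, -0.2, 1.3]
opening: 0.0658
gripper_force: 32.0
```

Emit:
move_arm(deltas=[0,0,0,0,0,0,1,0,0,0,0,0,0,1,0,0,0,0,0,0,1,0,0,0,0,0,0,1,0,0,-0.02,0,0,0,1,0,0,-0.05,0,0,0,1,0,0,-0.085,0,0,0,1,0,0,-0.125,0,0,0,1,0,0,-0.165,0,0,0,1,0,0,-0.2,0,0,0,1])

```text
t: 20.4
tool_pos: [0.5363, -0.0095, 0.2336]
orientation: [0.202, 2.731, -0.043]
force: [0.5, -0.2, -0.6]
opening: 0.093
gripper_force: 0.0
```

```bash
python3 - <<'E'
from mv import *; from fit import loc
s=robot.read_state(); Rm=Rn.from_rotvec(s['orientation']).as_matrix(); np.savez('cmd.npz',p=s['tool_pos'],R=Rm); print(np.round(s['tool_pos'],4),np.round(s['force'],1))
S=[]
for c in ('wrist','side'):
    im,d,K,Rw,tw=cam(c); P=cloud(d,K,Rw,tw).reshape(-1,3); L=loc(CAB,P[~np.isnan(P[:,0])])*1e3
    if c=='wrist': cv2.imwrite('pics/w5.png',im[:,:,::-1])
    for n,y0,y1,z in (('new',-30,40,92),('stored',-150,-70,92),('tin',75,150,43)):
        q=L[(L[:,0]>-40)&(L[:,0]<60)&(L[:,1]>y0)&(L[:,1]<y1)&(abs(L[:,2]-z)<4)]
        if len(q)>20: print(c,n,len(q),np.percentile(q,[1,50,99],axis=0).round(1).tolist())
    F=L[(L[:,2]>185)&(L[:,2]<290)&(L[:,0]>-30)&(L[:,0]<50)&(abs(L[:,1])<175)]
    for z in (200,220,240,260,280):
        m=abs(F[:,2]-z)<5; print('flap',z,m.sum(),np.percentile(F[m,0],[5,50,95]).round(0) if m.any() else '')
E
```

```text
[ 0.5363 -0.0095  0.2336] [ 0.5 -0.2 -0.6]
wrist new 2525 [[-24.0, -23.7, 88.6], [2.4, 4.6, 91.8], [33.2, 33.0, 93.1]]
wrist stored 2595 [[-21.9, -139.4, 88.6], [4.3, -110.7, 91.9], [35.4, -82.2, 93.3]]
wrist tin 515 [[-12.4, 93.0, 39.0], [17.8, 123.6, 40.7], [43.1, 148.2, 44.2]]
flap 200 1968 [11. 12. 13.]
flap 220 0 
flap 240 3857 [5. 7. 8.]
flap 260 3178 [3. 4. 5.]
flap 280 0 
side new 284 [[-23.3, -22.1, 88.2], [3.1, 7.3, 91.2], [27.9, 36.2, 95.2]]
side stored 232 [[-21.4, -136.4, 88.2], [5.4, -107.7, 91.2], [28.2, -79.6, 94.8]]
side tin 44 [[-12.7, 93.8, 39.0], [5.2, 102.8, 40.4], [33.9, 128.7, 45.9]]
flap 200 23 [11. 12. 14.]
flap 220 20 [ 8.  9. 10.]
flap 240 26 [6. 7. 9.]
flap 260 5 [3. 4. 6.]
flap 280 425 [ 0.  4. 15.]
```

View pics/w5.png

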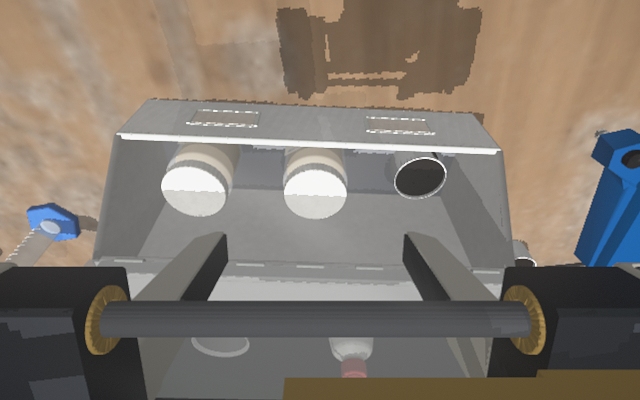

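The jar stands upright at (3, 5) mm in the cabinet frame, and the stored jar and tin are where they were. Next is the flap: I'll check the space behind it, then go over and behind.

```bash
cat >> mv.py <<'E'
def tip(x,z,p,y=90,psi=None,o=0,n=2):   # fingertip end at cab mm
    R=Rp(CAB[2] if psi is None else psi,np.radians(p)); return cabp(x,y,z)-R[:,2]*.011,R,o,n
def flapc(phi,r,p,w=9,push=0,**k):  # tip pose touching flap's outer face at radius r
    d=np.array([-np.sin(phi),-np.cos(phi)]); n=np.array([-np.cos(phi),np.sin(phi)])
    P=np.radians(p); xh=np.array([np.sin(P),np.cos(P)])
    T=np.array([18,168])+r*d+(2+w*abs(xh@n)-push)*n
    return tip(T[0],T[1],p,**k)
E
python3 - <<'E'
from mv import *; from kin import *; from fit import loc
P=np.concatenate([np.load(f'{c}0.npz')['P'].reshape(-1,3) for c in ['scene','side']]); P=P[~np.isnan(P[:,0])]; L=loc(CAB,P)*1e3
for y0 in range(-180,181,40):
    q=L[(L[:,0]>25)&(L[:,0]<140)&(L[:,1]>y0)&(L[:,1]<y0+40)&(L[:,2]>175)&(L[:,2]<300)]; print(y0,len(q),q.max(0).round(0) if len(q) else '')
for f in [tip(50,330,90),tip(48,248,90),flapc(3.0,80,90),flapc(1.57,80,90),flapc(.65,80,75),tip(-150,330,90)]: q,e,a=ik(*f[:2]); print(f[0].round(3),round(e,1),round(a,1),q.round(2))
s=robot.read_state(); p=np.array(s['tool_pos'])
go([(p+[-.03,.0,.14],Rp(CAB[2],np.radians(80)),0,4),tip(-60,370,90,n=3),tip(50,370,90,n=4)])
E
```

```text
-180 0 
-140 0 
-100 0 
-60 0 
-20 0 
20 231 [ 51.  47. 300.]
60 0 
100 0 
140 0 
180 0 
[0.672 0.053 0.341] 0.0 0.0 [ 0.    0.32  1.06  0.    1.75 -1.37]
[0.67  0.054 0.259] 0.0 0.0 [ 0.    0.32  1.22 -0.    1.6  -1.37]
[0.64 0.06 0.26] 0.0 0.0 [ 0.01  0.24  1.31  0.    1.59 -1.36]
[0.562 0.075 0.181] 0.0 0.0 [ 0.04  0.07  1.64 -0.    1.43 -1.33]
[0.585 0.071 0.119] 0.0 0.0 [ 0.08 -0.05  1.9  -0.08  1.04 -1.27]
[0.476 0.092 0.341] 0.0 0.0 [ 0.09 -0.2   1.61 -0.    1.73 -1.29]
#seg 37mm/row 3.3deg/row
#seg 34mm/row 3.3deg/row
#seg 28mm/row 0.0deg/row
11 rows
[-0.008,-0.001,-0.036,0.003,0.057,0.011,0.0,-0.015,-0.002,-0.072,0.006,0.114,0.023,0.0,-0.023,-0.003,-0.107,0.009,0.172,0.034,0.0,-0.031,-0.004,-0.143,0.013,0.229,0.046,0.0,-0.045,0.026,-0.139,0.011,0.287,0.046,0.0,-0.058,0.057,-0.134,0.01,0.345,0.046,0.0,-0.072,0.087,-0.13,0.009,0.403,0.047,0.0,-0.097,0.086,-0.119,0.009,0.403,0.047,0.0,-0.123,0.085,-0.108,0.009,0.403,0.047,0.0,-0.148,0.083,-0.097,0.009,0.403,0.047,0.0,-0.173,0.082,-0.086,0.009,0.403,0.047,0.0]
```

Emit:
move_arm(deltas=[-0.008,-0.001,-0.036,0.003,0.057,0.011,0,-0.015,-0.002,-0.072,0.006,0.114,0.023,0,-0.023,-0.003,-0.107,0.009,0.172,0.034,0,-0.031,-0.004,-0.143,0.013,0.229,0.046,0,-0.045,0.026,-0.139,0.011,0.287,0.046,0,-0.058,0.057,-0.134,0.01,0.345,0.046,0,-0.072,0.087,-0.13,0.009,0.403,0.047,0,-0.097,0.086,-0.119,0.009,0.403,0.047,0,-0.123,0.085,-0.108,0.009,0.403,0.047,0,-0.148,0.083,-0.097,0.009,0.403,0.047,0,-0.173,0.082,-0.086,0.009,0.403,0.047,0])

```text
t: 21.88
tool_pos: [0.6741, 0.0529, 0.3769]
orientation: [-0.307, -3.124, 0.001]
force: [-0.0, 0.1, -0.0]
opening: 0.0001
gripper_force: 0.0
```

```bash
python3 - <<'E'
from mv import *
s=robot.read_state(); p,R=cmd(); print(np.round(s['tool_pos'],4),p.round(4),Rn.from_matrix(R.T@Rn.from_rotvec(s['orientation']).as_matrix()).as_rotvec().round(3),s['opening'])
go([tip(50,248,90,n=4),flapc(2.95,80,90,n=3),flapc(2.7,80,90,n=1),flapc(2.45,80,90,n=1),flapc(2.2,80,90,n=1),flapc(1.95,80,90,n=1)])
E
```

```text
[0.6741 0.0529 0.3769] [0.6724 0.0532 0.3806] [0.    0.003 0.   ] 0.0001382729010274409
#seg 30mm/row 0.0deg/row
#seg 12mm/row 0.0deg/row
#seg 21mm/row 0.0deg/row
#seg 21mm/row 0.0deg/row
#seg 22mm/row 0.0deg/row
#seg 22mm/row 0.0deg/row
11 rows
[0.0,0.0,0.03,0.0,0.0,0.0,0.0,0.0,0.0,0.061,0.0,0.0,0.0,0.0,0.0,0.0,0.091,0.0,0.0,0.0,0.0,0.0,0.0,0.122,0.0,0.0,0.0,0.0,0.012,0.0,0.121,0.0,0.0,0.0,0.0,0.025,0.0,0.121,0.0,0.0,0.0,0.0,0.037,0.0,0.121,0.0,0.0,0.0,0.0,0.057,0.0,0.125,0.0,0.0,0.0,0.0,0.076,0.0,0.134,0.0,0.0,0.0,0.0,0.093,0.0,0.149,0.0,0.0,0.0,0.0,0.105,0.0,0.167,0.0,0.0,0.0,0.0]
```

Emit:
move_arm(deltas=[0,0,0.03,0,0,0,0,0,0,0.061,0,0,0,0,0,0,0.091,0,0,0,0,0,0,0.122,0,0,0,0,0.012,0,0.121,0,0,0,0,0.025,0,0.121,0,0,0,0,0.037,0,0.121,0,0,0,0,0.057,0,0.125,0,0,0,0,0.076,0,0.134,0,0,0,0,0.093,0,0.149,0,0,0,0,0.105,0,0.167,0,0,0,0])

```text
t: 23.25
tool_pos: [0.5696, 0.0738, 0.2132]
orientation: [0.306, 3.124, 0.0]
force: [1.2, 0.0, 0.2]
opening: 0.0004
gripper_force: 0.2
```

```bash
python3 - <<'E'
from mv import *
s=robot.read_state(); p,R=cmd(); print(np.round(s['tool_pos'],4),p.round(4),np.round(s['force'],1))
im,d,K,Rw,tw=cam('side'); cv2.imwrite('pics/side6.png',cv2.resize(im[180:350,180:400,::-1],None,fx=3,fy=3))
go([flapc(1.7,80,88,n=2),flapc(1.45,82,85,n=2),flapc(1.2,84,82,n=2),flapc(.97,86,78,n=2),flapc(.8,88,75,n=2)])
E
```

```text
[0.5696 0.0738 0.2132] [0.5695 0.0735 0.2135] [1.2 0.  0.2]
#seg 11mm/row 1.0deg/row
#seg 11mm/row 1.5deg/row
#seg 10mm/row 1.5deg/row
#seg 9mm/row 2.0deg/row
#seg 7mm/row 1.5deg/row
10 rows
[0.003,0.0,0.01,0.0,-0.017,0.0,0.0,0.006,0.0,0.021,0.0,-0.034,0.0,0.0,0.008,0.0,0.031,0.0,-0.061,0.0,0.0,0.01,0.0,0.042,0.0,-0.087,0.0,0.0,0.009,0.0,0.052,0.0,-0.113,0.0,0.0,0.009,0.0,0.061,0.0,-0.139,0.0,0.0,0.006,0.0,0.07,0.0,-0.174,0.0,0.0,0.004,0.0,0.079,0.0,-0.209,0.0,0.0,0.001,0.0,0.085,0.0,-0.235,0.0,0.0,-0.002,0.0,0.092,0.0,-0.261,0.0,0.0]
```

View pics/side6.png

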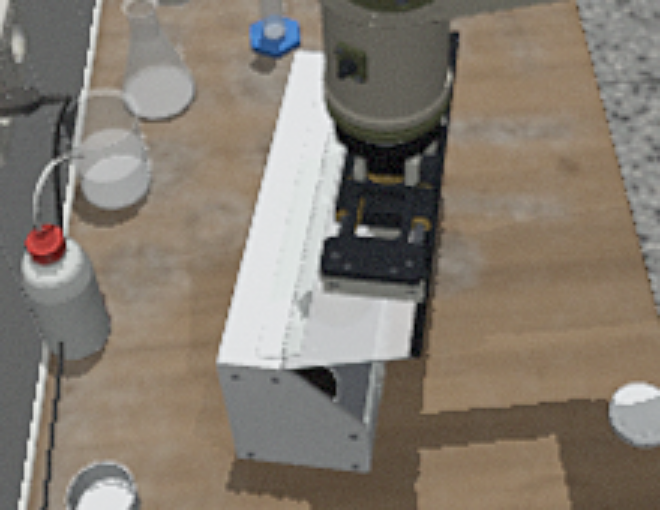

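The side view shows the flap, its black strip from (420,350) to (455,40), swung forward to roughly horizontal under the fingers. I'll keep pushing it down.

Emit:
move_arm(deltas=[0.003,0,0.01,0,-0.017,0,0,0.006,0,0.021,0,-0.034,0,0,0.008,0,0.031,0,-0.061,0,0,0.01,0,0.042,0,-0.087,0,0,0.009,0,0.052,0,-0.113,0,0,0.009,0,0.061,0,-0.139,0,0,0.006,0,0.07,0,-0.174,0,0,0.004,0,0.079,0,-0.209,0,0,0.001,0,0.085,0,-0.235,0,0,-0.002,0,0.092,0,-0.261,0,0])

```text
t: 24.55
tool_pos: [0.5728, 0.0731, 0.1209]
orientation: [0.281, 2.865, -0.037]
force: [-0.0, -0.2, 1.5]
opening: 0.0002
gripper_force: 0.3
```

```bash
python3 - <<'E'
from mv import *
s=robot.read_state(); p,R=cmd(); print(np.round(s['tool_pos'],4),p.round(4),np.round(s['force'],1))
go([flapc(.72,90,72,n=3),flapc(.66,90,72,n=3)])
E
```

```text
[0.5728 0.0731 0.1209] [0.5715 0.0731 0.1215] [-0.  -0.2  1.5]
#seg 2mm/row 1.0deg/row
#seg 2mm/row 0.0deg/row
6 rows
[0.0,0.0,0.002,0.0,-0.018,0.0,0.0,-0.001,0.0,0.005,0.0,-0.035,0.0,0.0,-0.001,0.0,0.007,0.0,-0.053,0.0,0.0,-0.002,0.0,0.008,0.0,-0.053,0.0,0.0,-0.003,0.0,0.01,0.0,-0.053,0.0,0.0,-0.004,0.0,0.011,0.0,-0.053,0.0,0.0]
```

Emit:
move_arm(deltas=[0,0,0.002,0,-0.018,0,0,-0.001,0,0.005,0,-0.035,0,0,-0.001,0,0.007,0,-0.053,0,0,-0.002,0,0.008,0,-0.053,0,0,-0.003,0,0.01,0,-0.053,0,0,-0.004,0,0.011,0,-0.053,0,0])

```text
t: 25.3
tool_pos: [0.5781, 0.0719, 0.1102]
orientation: [0.277, 2.817, -0.044]
force: [-11.3, 1.8, 10.0]
opening: 0.0002
gripper_force: 7.3
```

```bash
python3 - <<'E'
from mv import *
s=robot.read_state(); p,R=cmd(); print(np.round(s['tool_pos'],4),p.round(4),np.round(s['force'],1))
n=R.T@np.r_[np.array([np.cos(CAB[2]),np.sin(CAB[2])])*.8,-.605]; print('inward normal in tool axes',n.round(3))
E
```

```text
[0.5781 0.0719 0.1102] [0.5781 0.0718 0.1119] [-11.3   1.8  10. ]
inward normal in tool axes [-0.574  0.     0.823]
```

The contact force is about 15 N along the flap's normal, so it is seated. Backing off to look.

Emit:
move_arm(deltas=[0.006,0,-0.008,0,0,0,0,0.02,0,-0.03,0,0,0,0,0.035,0,-0.06,0,0,0,0,0.06,0,-0.1,0,0,0,0,0.08,0,-0.14,0,0,0,0,0.09,0,-0.17,0,0,0,0,0.09,0,-0.17,0,0,0,0])

```text
t: 26.18
tool_pos: [0.4437, 0.0993, 0.2475]
orientation: [0.275, 2.81, -0.041]
force: [1.1, -0.0, 0.4]
opening: 0.0002
gripper_force: 0.0
```

```bash
python3 - <<'E'
from mv import *; from fit import loc
print(np.round(robot.read_state()['force'],1))
ims=[]
for c in ('scene','side','wrist'):
    im,d,K,Rw,tw=cam(c); P=cloud(d,K,Rw,tw).reshape(-1,3); L=loc(CAB,P[~np.isnan(P[:,0])])*1e3
    D=L-[18,0,168]; r=D[:,0]*-.605+D[:,2]*-.796; n=D[:,0]*-.796+D[:,2]*.605
    for r0,r1 in ((20,60),(60,95),(98,116)):
        m=(abs(L[:,1])<165)&(r>r0)&(r<r1)&(abs(n)<25); 
        if m.sum()>5: print(c,'normal offset at r',r0,r1,m.sum(),np.percentile(n[m],[5,50,95]).round(1))
    if c=='wrist': ims.append(im[:,:,::-1])
    if c=='side': ims.append(im[180:350,180:400,::-1])
    if c=='scene': ims.append(im[60:310,220:500,::-1])
cv2.imwrite('pics/end.png',np.hstack([cv2.resize(i,(390,300)) for i in ims[:2]]))
E
```

```text
[ 1.1 -0.   0.4]
scene normal offset at r 20 60 1354 [-1.   1.3  3.5]
scene normal offset at r 60 95 1111 [-0.8  1.5  4. ]
scene normal offset at r 98 116 555 [-0.3  2.5 12.8]
side normal offset at r 20 60 1092 [0.6 2.2 4.2]
side normal offset at r 60 95 895 [0.6 2.5 4.3]
side normal offset at r 98 116 483 [ 1.2  3.8 13.9]
wrist normal offset at r 20 60 1380 [1.2 2.5 3.9]
wrist normal offset at r 60 95 5128 [1.4 2.6 3.9]
wrist normal offset at r 98 116 3561 [ 1.7  3.5 13.9]
```

View pics/end.png

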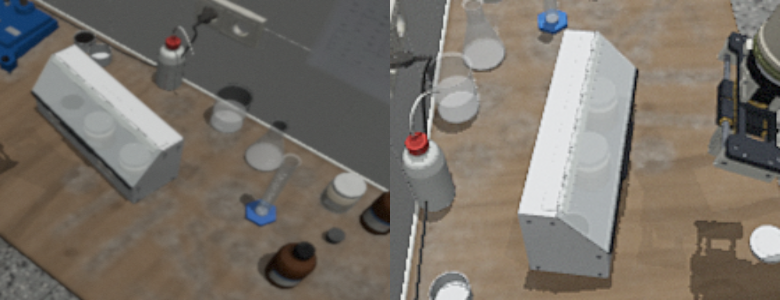

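The flap lies flat and shut: its outer face is at a constant +2 mm from the hinge plane. Both jars and the tin show behind it, upright, with bottle and cylinder undisturbed. Handing in.

```bash
python3 -c "
from plant import robot
print(robot.close_job())"
```

```text
the job is handed in; nothing more can be done
None
```

The sample jar stands upright in the cabinet between the stored jar and the tin, the flap is fully shut, nothing else was disturbed, and the job is handed in at about 26 s; partway I set the jar down once on the open bench to regrip it at a better angle.

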